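Clear the tablet machine's feed disc and show it to the checking camera

TASK

The packing run is over. Take the brush off the tablet machine's feed disc and stand it, bristles up, in the steel tool cup; then lift the disc off its spindle by the knob and hold it up to the checking camera with its underside facing the lens, square to it and centred on it, 25 cm from the lens. Finish while still holding the disc steady there, and do not touch the camera or disturb the bottle, the jar and the computer mouse on the way.

Things in the scene. Friction and masses are not known exactly. Their poses are not given: they have to be found in the camera images.
- machine: Tablet packing machine, fixed: ivory cabinet, red deck 370 x 370 mm at 190 mm height, border 5 mm higher; beyond it a sealing box and paper reel, under 205 mm high; switch block 20 mm high on the deck's far left corner. Origin: on the work surface under the deck's centre, z up. A bare spindle, 11 mm diameter, 14 mm high, stands at the deck's centre; the disc slips over it and is not locked.
- disc: Feed disc, loose, 0.3-0.45 kg: white plate, 270 mm diameter, 6 mm thick, 24 dark pockets near the rim, flat on the deck, its 15 mm bore over the spindle (lift straight up 20 mm to clear). Origin: centre of the underside; z to the knob side. On top a black T knob, to be held across its width: bar 54 mm along the disc's y, 20 mm wide along x, from 18 to 40 mm above the underside, on a 20 mm boss.
- disc_knob (a point): Centre of the T knob's bar, on the disc's axis, 29 mm above the disc's underside. Axes as the disc's.
- brush: Flat brush, loose, 45 g, 190 mm long, lying flat on the disc on the robot's side of the knob. Along its x, -95 to +20 mm: wooden handle 16 mm wide, 16 mm thick; +18 to +50: steel ferrule 32 mm wide, 14 mm thick; +50 to +95: dark rigid bristle head 34 mm wide, 16 mm thick. Origin: middle of its length, on its underside; z up as it lies. It balances about 17 mm to the bristle side of its origin.
- brush_end (a point): Butt end of the brush's handle, 95 mm from the origin along the brush's -x, 8 mm above the underside. This end goes down into the cup.
- brush_bristles (a point): Outer end of the bristle head, 90 mm from the origin along the brush's +x, 8 mm above the underside. This end stays up.
- cup: Open straight steel tool cup, empty, loose, 0.45 kg: 84 mm outer diameter, 95 mm high, wall 3 mm, inner floor 5 mm above its underside. Origin: centre of its underside, z up.
- camera_stand: Fixed stand of the checking camera: dark base plate 120 x 120 x 14 mm with a post; about 195 mm high overall. Origin: centre of the base plate's underside. The camera looks towards the stand's -x side and up. In the stand's frame the centre of the lens front is at (-30, 0, 170) mm.
- camera_head: Checking camera's head: grey body 55 mm square, white ring light 100 mm across round a black lens; fixed. Origin: centre of the lens front. +z is where it looks: 55 degrees above level, towards the stand's -x. The disc's centre belongs 250 mm out along this +z, disc z along the same direction (knob away from the lens); how the disc is turned about that axis does not matter.
- bottle: Bystander: amber glass stock jar with white cap, 68 mm diameter, 115 mm high. Origin: centre of its underside.
- jar: Bystander: white plastic jar, 54 mm diameter, 75 mm high. Origin: centre of its underside.
- mouse: Bystander: black cordless computer mouse, 105 x 60 x 30 mm. Origin: centre of its underside.

How it is judged:
On the way, in this order (a step that is already met when the one before it is completed fails the run):
1. the brush stands in the cup, bristles up, released, while the disc is still on its spindle (horizontal distance between brush_end and cup below 0.04 m and z of brush_end in the frame of cup below 0.045 m and z of brush_bristles in the frame of cup above 0.12 m and angle between cup's own z axis and vertical below 0.1 rad and horizontal distance between disc and machine below 0.008 m and z of disc in the frame of machine below 0.196 m and contact force between the fingers and brush below 0.05 N and linear speed of brush below 0.03 m/s), for 0.2 s.
2. the disc has been lifted clear of the spindle (z of disc in the frame of machine above 0.215 m), for 0.05 s.
At the end, for the whole second after the job is handed in: Brush at rest in the upright cup, butt down, bristles up, released. Disc held still by its knob and nothing else, underside to the lens: centre within 25 mm of the camera axis in its x and in its y, underside 250 +/- 30 mm from the lens, disc axis within 0.18 rad of the camera's (horizontal distance between brush_end and cup below 0.04 m and z of brush_end in the frame of cup below 0.045 m and z of brush_bristles in the frame of cup above 0.12 m and angle between cup's own z axis and vertical below 0.1 rad and contact force between each of the fingers, disc and brush below 0.05 N and linear speed of brush below 0.03 m/s and contact force between the fingers and disc above 1 N and distance between the grasp point and disc_knob below 0.045 m and x of disc in the frame of camera_head between -0.025 and 0.025 m and y of disc in the frame of camera_head between -0.025 and 0.025 m and z of disc in the frame of camera_head between 0.22 and 0.28 m and angle between disc's own z axis and vertical below 0.85 rad and angle between the z axis of disc and the z axis of camera_head, either way round below 0.18 rad and height (world z) of disc above 0.3 m and linear speed of disc below 0.02 m/s and angular speed of disc below 0.12 rad/s and contact force between disc and machine below 0.05 N and contact force between disc and camera_stand below 0.05 N and contact force between disc and cup below 0.05 N); the arm keeps its last pose, push and grip.
It fails at once if the camera or its stand is touched by the disc or the robot (contact force between camera_stand and disc above 1 N or contact force between camera_stand and the fingers above 1 N or contact force between camera_stand and the arm above 1 N).
It fails at once if a bystander is shoved more than 30 mm or knocked over (distance of any of bottle, jar, mouse from where it was at the start of the episode above 0.03 m or angle between any of bottle, jar, mouse's own z axis and vertical above 0.5 rad).
It also fails if it takes over 64 s, if anything falls off the work surface, if the arm or the gripper's body presses on something with over 40 N, if the wrist force passes 120 N, or if a joint passes its speed limit or range.

ROBOT

A 6-joint arm with a two-finger parallel gripper is mounted at the origin on the work surface. World frame = base frame: x ahead of the robot, y to its left, z up, the work surface at z = 0. Lengths are in m, angles in rad, forces in N, time in s.
With the tool pointing down it reaches from about 0.35 to 0.85 m from the base axis. Payload 8.1 kg.
Tool frame: the origin (TCP) lies midway between the tips of the shut fingers; the grasp point (between the pads) lies 19 mm behind it (ctrl.grip_point_offset is the distance from the TCP to the grasp point, in m); z points along the fingers, y is the line along which they close (so a half turn about z gives the same grasp; the last joint's range is limited). The gripper opens to 85 mm and grips with 20 to 120 N. Pads are 22 mm wide; open, the fingers measure 114 mm over their backs; the gripper's body (76 mm by 85 mm) begins 54 mm behind the grasp point. The pads swing forward as they close: fully open they stand 13 mm farther back than shut.
Start: joints at [-1.335, 0.13, 1.488, -0, 1.523, -0.085], TCP at [0.189, -0.569, 0.231] pointing down, gripper open.
Joint ranges: [-2.96, 2.96], [-0.89, 2.26], [0.02, 2.5], [-1.34, 4.48], [0, 2.73], [-2.66, 2.66]. Speed limits (rad/s): [2.39, 2.39, 2.79, 3.14, 3.14, 3.14].

INTERFACE

Orientations are given as a rotation vector (axis times angle).
In Python, from bench import ctrl, snapshot, get_calibration, order gives the robot as it stands. The module is installed in compiled form; this text tells all that it offers.
- The arm moves only by the tool carry_out, never from a script. Its argument "targets" is a list of rows, each a list of 3 entries, a list of its own where there are three numbers: the shift along the tool's x, y, z in mm, then the turn about the tool's z in degrees, then the finger opening in mm, from 0 to 85.4. In form: [[[dx, dy, dz], turn, hand], ...]. A call has 1 to 20 rows; each row shifts and turns the commanded pose from where the row before left it, along the tool's axes as they then stand; what a row does not reach is not made up. A row lasts 1/12 s, in which the tool goes at most 41.7 mm and 7.16 degrees, less where a joint would pass 70% of its speed; a pose out of reach is approached as far as the arm can. A call is refused whole if a number of a shift passes 41.7 or a number of a turn 7.16, either way. A call with a gripper value outside its range is refused whole. The fingers move at their own pace and stop on an object; the grip force is fixed at half the most. Time passes only in rows, so rows that do not move let the fingers close. It gives the time, the measured TCP pose, the force, the opening and the grip force at its end, in the units of the state.
- ctrl.get_state(): the state, without advancing time (a new reading comes with each control period).
- snapshot(name): name is "side" or "top" or "wrist"; returns the picture (420x560x3 uint8, red, green, blue); there is no depth.
- get_calibration(name): a dict with "camera_matrix" (3x3 intrinsics, pixels), "R" (3x3) and "t" (3): a world point X has camera coordinates R X + t; the wrist camera has in their place "T_tool_cam" (4x4, takes a point from camera to tool coordinates, whose origin is the TCP and whose axes are the flange's). Camera axes: x right, y down, z forward; pixel columns grow to the right and rows downward; lengths in m; the calibration is good to about 2 mm. A picture is of the moment at which its call begins: read the wrist's pose just before it. get_calibration takes no time and is no camera call.
- order.hand_in(): hands the job in; it is judged then, once.
The state is a dict: "time_s": time; "joints": joint angles; "joint_vel": joint speeds; "joint_efforts": joint torques, N m; "ee_pos": TCP position; "orientation": TCP orientation; "wrist_force": force on the tool from outside, world axes, zero at the start; "wrist_torque": the same for the moment, N m; "finger_gap": finger opening in m; "grasp_force": force on a finger pad.
Only numpy, scipy, OpenCV 4.12 (cv2) and the standard library are available. Lean on these libraries where they do the work, as an engineer would, in place of code of your own. Each camera call takes 0.05 s, during which the arm holds its last target. There are 200 camera calls.

## Working session

There is one attempt and no reset: what is moved stays moved. The work goes in short steps, Python scripts to look and compute and a tool call to move; the robot and the scene stay as the last step left them, time stands still between calls to the robot, and variables do not carry over. Pictures are saved under pics/ and viewed, at most 10 in all, crops included, and the job is handed in when it is done.

Besides the shell and the picture viewer there is one more tool, called after "Emit:" by a JSON object that holds its "op" and its "data", one argument or row to a line. carry_out: Moves the arm, as the interface text tells. Its arguments: {"type":"object","properties":{"targets":{"type":"array","items":{"type":"array"}}},"required":["targets"]}

```bash
mkdir -p pics; ls; python3 - <<'E'
from bench import ctrl,snapshot,get_calibration
import cv2,numpy as np
np.set_printoptions(precision=4,suppress=True)
s=ctrl.get_state();print(s,ctrl.grip_point_offset)
for n in("side","top","wrist"):
    cv2.imwrite(f"pics/{n}0.png",snapshot(n)[:,:,::-1]);print(n,get_calibration(n))
a=[cv2.imread(f"pics/{n}0.png") for n in("side","top")]
E
```

```text
pics
{'time_s': 0.0, 'joints': array([-1.3354,  0.1312,  1.4893, -0.    ,  1.523 , -0.0854]), 'joint_vel': array([-0.0005, -0.0007, -0.0002,  0.0018,  0.0017,  0.001 ]), 'joint_efforts': array([ -0.0007, -56.9395, -50.0556,  -0.    ,   0.0148,  -0.    ]), 'ee_pos': array([ 0.1891, -0.5689,  0.2302]), 'orientation': array([-3.0995, -0.5015,  0.0002]), 'wrist_force': array([ 0.299 , -0.4422, -0.5123]), 'wrist_torque': array([ 0.0643, -0.0304,  0.0043]), 'grasp_force': 0.0, 'finger_gap': 0.08517921362450935} 0.0187
side {'camera_matrix': array([[534.3016,   0.    , 269.5597],
       [  0.    , 534.3016, 200.5427],
       [  0.    ,   0.    ,   1.    ]]), 'R': array([[-0.078 , -0.9969, -0.0083],
       [-0.6216,  0.0552, -0.7814],
       [ 0.7794, -0.0557, -0.624 ]]), 't': array([0.072 , 0.3956, 1.2156])}
top {'camera_matrix': array([[446.4062,   0.    , 271.2828],
       [  0.    , 446.4062, 205.4104],
       [  0.    ,   0.    ,   1.    ]]), 'R': array([[ 0.0114, -0.9997, -0.0221],
       [-0.9935, -0.0089, -0.1131],
       [ 0.1129,  0.0233, -0.9933]]), 't': array([0.0376, 0.5108, 1.4404])}
wrist {'camera_matrix': array([[315.0374,   0.    , 279.4881],
       [  0.    , 315.0374, 209.4548],
       [  0.    ,   0.    ,   1.    ]]), 'T_tool_cam': array([[ 0.0007, -0.9589, -0.2838,  0.0719],
       [ 1.    ,  0.0005,  0.0006, -0.0001],
       [-0.0004, -0.2838,  0.9589, -0.1431],
       [ 0.    ,  0.    ,  0.    ,  1.    ]])}
```

View pics/top0.png

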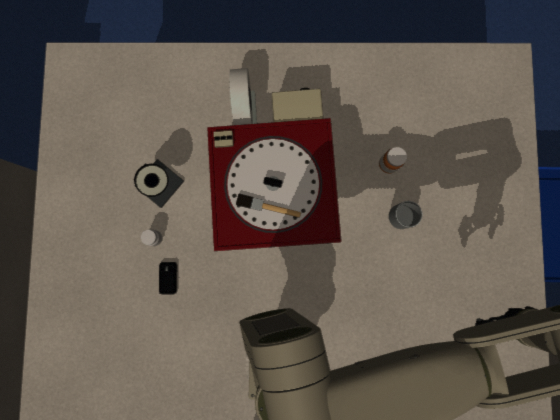

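View pics/side0.png

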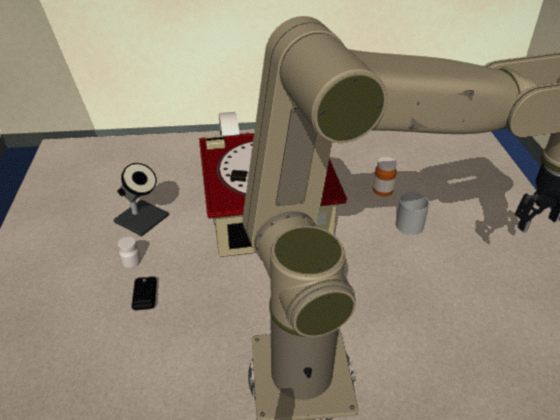

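The top view shows the disc at (273,183), with the knob bar at the same spot. The brush head is at (245,201) and its butt at (300,213). The cup is at (404,215), the bottle at (396,158), the jar at (150,238), the mouse at (168,278) and the lens ring at (151,180). In the side view the ring is at (139,178), the base at (141,217) and the cup at (412,214).

```bash
cat > h.py <<'E'
from bench import ctrl,snapshot,get_calibration
import cv2,numpy as np
from scipy.spatial.transform import Rotation as Ro
np.set_printoptions(precision=4,suppress=True)
def cam(n,s=None):
    c=get_calibration(n);K=c["camera_matrix"]
    if n!="wrist": return K,c["R"].T,-c["R"].T@c["t"]
    s=s or ctrl.get_state();R=Ro.from_rotvec(s["orientation"]).as_matrix();T=c["T_tool_cam"]
    return K,R@T[:3,:3],R@T[:3,3]+s["ee_pos"]
def ray(C,uv):
    d=C[1]@np.linalg.inv(C[0])@[uv[0],uv[1],1];return C[2],d/np.linalg.norm(d)
def plane(C,uv,z):
    o,d=ray(C,uv);return o+d*(z-o[2])/d[2]
def tri(*rays):   # least-squares meeting point, rms miss
    A=[np.eye(3)-np.outer(d,d) for o,d in rays]
    p=np.linalg.solve(sum(A),sum(a@r[0] for a,r in zip(A,rays)))
    return p,np.sqrt(np.mean([np.sum((a@(p-r[0]))**2) for a,r in zip(A,rays)]))
def proj(C,p):
    q=C[0]@(C[1].T@(np.asarray(p)-C[2]));return q[:2]/q[2]
def shot(n,name):
    s=ctrl.get_state();im=snapshot(n)[:,:,::-1].copy();cv2.imwrite(f"pics/{name}.png",im);return im,cam(n,s)
def tool(s=None):
    s=s or ctrl.get_state();return Ro.from_rotvec(s["orientation"]).as_matrix(),s["ee_pos"]
E
python3 - <<'E'
from h import *
T,S=cam("top"),cam("side")
for n,uv,z in [("disc",(273,183),.196),("butt",(300,213),.204),("head",(237,200),.204),("cup rim",(405,214.5),.095),("bottle",(397,156),.115),("jar",(150,237),.075),("mouse",(168,278),.02),("base",(160,184),.0),("lens",(151,180),.17)]:
    print(n,plane(T,uv,z))
print("lens tri",tri(ray(T,(151,180)),ray(S,(139,178))))
print("bottle tri",tri(ray(T,(397,156)),ray(S,(386,162))))
print("cup tri",tri(ray(T,(404,214)),ray(S,(412,202))))
# base corners from side/top picture
for n in("top","side"):
    a=cv2.imread(f"pics/{n}0.png");x0,y0=(120,145) if n=="top" else (95,150)
    c=a[y0:y0+(70 if n=="top" else 95),x0:x0+(80 if n=="top" else 90)]
    cv2.imwrite(f"pics/c_{n}.png",cv2.resize(c,None,fx=6,fy=6,interpolation=cv2.INTER_CUBIC))
a,b=cv2.imread("pics/c_top.png"),cv2.imread("pics/c_side.png")
m=np.zeros((max(a.shape[0],b.shape[0]),a.shape[1]+b.shape[1],3),np.uint8);m[:a.shape[0],:a.shape[1]]=a;m[:b.shape[0],a.shape[1]:]=b
m=cv2.resize(m,None,fx=.75,fy=.75);cv2.imwrite("pics/c.png",m);print(m.shape)
E
```

```text
disc [0.5576 0.0346 0.196 ]
butt [ 0.4692 -0.0445  0.204 ]
head [0.5055 0.1386 0.204 ]
cup rim [ 0.4781 -0.3759  0.095 ]
bottle [ 0.6593 -0.3496  0.115 ]
jar [0.4005 0.4267 0.075 ]
mouse [0.2695 0.3781 0.02  ]
base [0.5835 0.4224 0.    ]
lens [0.5682 0.4029 0.17  ]
lens tri (array([0.569 , 0.4033, 0.1652]), np.float64(0.001029539260143183))
bottle tri (array([ 0.6602, -0.349 ,  0.1118]), np.float64(0.001421075592605923))
cup tri (array([ 0.4792, -0.3773,  0.0925]), np.float64(0.0037581410109303443))
(428, 765, 3)
```

View pics/c.png

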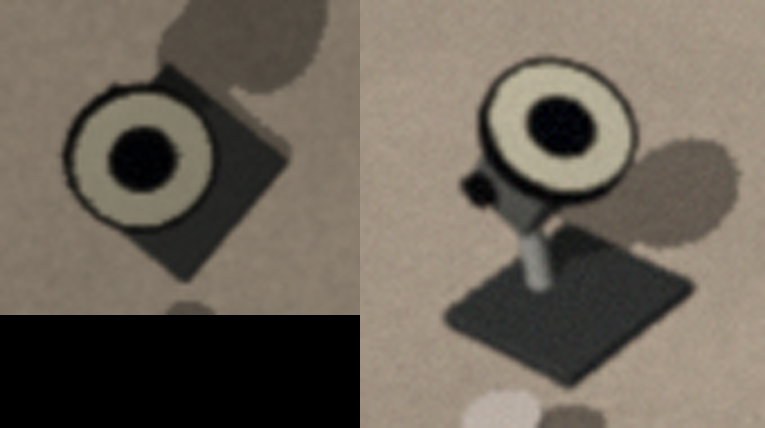

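Emit:
{"op": "carry_out", "data": {
  "targets": [
    [[0,40,-40],0,85],
    [[0,40,-40],0,85],
    [[0,40,-40],0,85],
    [[0,40,-40],0,85],
    [[0,40,-20],0,85],
    [[0,40,-20],0,85]
  ]
}}

```text
time_s: 0.65
ee_pos: [0.2426, -0.7305, 0.3763]
orientation: [3.098, 0.501, 0.0]
wrist_force: [0.1, -1.0, -0.6]
finger_gap: 0.0849
grasp_force: 0.0
```

The crops show the ring centre at (143,158) in the top crop. The base corners are at (168,65), (288,160) and (185,280). In the side crop the lens is at (562,126) and the base corners are at (445,318), (570,385), (693,288) and (568,225). The camera therefore looks back and to the right, toward the robot. I'll now test how the arm behaves at its reach limit.

```bash
python3 - <<'E'
from h import *
T,S=cam("top"),cam("side")
t=[plane(T,(120+u/4.5,145+v/4.5),.014)[:2] for u,v in((168,65),(288,160),(185,280))]
s=[plane(S,(95+(u-360)/4.5,150+v/4.5),.014)[:2] for u,v in((445,318),(570,385),(693,288),(568,225))]
print(np.array(t),np.array(s),np.mean(s,0))
for P in(t,s):
    P=np.array(P);d=np.diff(P,axis=0);print(np.degrees(np.arctan2(d[:,1],d[:,0])),np.linalg.norm(d,axis=1))
print(tri(ray(T,(120+143/4.5,145+158/4.5)),ray(S,(95+202/4.5,150+126/4.5))))
s=ctrl.get_state();print(s["joints"])
E
```

```text
[[0.6653 0.4309]
 [0.5936 0.3377]
 [0.5027 0.4116]] [[0.5652 0.5012]
 [0.4901 0.4098]
 [0.5822 0.3365]
 [0.6597 0.4294]] [0.5743 0.4192]
[-127.5827  140.9047] [0.1175 0.1171]
[-129.3971  -38.5042   50.1417] [0.1183 0.1176 0.121 ]
(array([0.5686, 0.4008, 0.1653]), np.float64(0.0011115983096071003))
[-1.3168  0.6578  0.5647  0.      1.9159 -0.0668]
```

Emit:
{"op": "carry_out", "data": {
  "targets": [
    [[0,40,0],0,85],
    [[0,40,0],0,85],
    [[0,40,0],0,85],
    [[0,40,0],0,85],
    [[0,40,0],0,85],
    [[0,40,0],0,85],
    [[0,40,0],0,85],
    [[0,40,0],0,85]
  ]
}}

```text
time_s: 1.32
ee_pos: [0.2837, -0.8555, 0.3224]
orientation: [2.964, 0.479, 0.034]
wrist_force: [-0.8, -0.3, -0.1]
finger_gap: 0.085
grasp_force: 0.0
```

Emit:
{"op": "carry_out", "data": {
  "targets": [
    [[0,40,0],0,85],
    [[0,40,0],0,85],
    [[0,40,0],0,85],
    [[0,40,0],0,85],
    [[0,40,0],0,85],
    [[0,40,0],0,85],
    [[0,40,0],0,85],
    [[0,40,0],0,85],
    [[0,40,0],0,85],
    [[0,40,0],0,85],
    [[0,40,0],0,85],
    [[0,40,0],0,85]
  ]
}}

```text
time_s: 2.32
ee_pos: [0.3248, -0.9785, 0.3329]
orientation: [2.628, 0.425, 0.105]
wrist_force: [0.1, -0.1, 0.2]
finger_gap: 0.0848
grasp_force: 0.0
```

```bash
python3 - <<'E'
from h import *
R,p=tool();print(R,ctrl.get_state()["joints"])
E
```

```text
[[ 0.949   0.2792  0.1464]
 [ 0.3153 -0.8403 -0.441 ]
 [-0.0001  0.4647 -0.8855]] [-1.3098  1.1152  0.0242  0.0277  1.5196 -0.0545]
```

The reach-limit push tilts the tool outward by about 28° in 20 rows, and the tilt persists. I'll use that to orient things: push outward at the wanted azimuth to add tilt, and at the opposite azimuth to remove it. First a planner helper that prints the row numbers, used here to undo this test tilt.

```bash
cat >> h.py <<'E'
def plan(wps,turn=0,step=38,state=None,n=None):
    """print integer rows (tool axes) leading the TCP through world waypoints, turning about tool z on the way"""
    R,p=tool(state) if not isinstance(state,tuple) else state
    P=[p]
    for w in wps:
        a=P[-1];k=max(1,int(np.ceil(np.linalg.norm(np.array(w)-a)/(step/1000))))
        P+=[a+(np.array(w)-a)*(i+1)/k for i in range(k)]
    N=max(len(P)-1,int(np.ceil(abs(turn)/7)));tt=np.round(turn/N,1) if turn else 0
    c=np.array(p,float);Rc=R.copy();out=[]
    for i in range(N):
        d=np.round(Rc.T@(P[min(i+1,len(P)-1)]-c)*1000);c=c+Rc@d/1000
        out.append([[int(x) for x in d],float(tt)]);Rc=Rc@Ro.from_euler('z',tt,degrees=True).as_matrix()
    print(len(out),"rows end",c,"\n",out);return Rc,c
def push(heading,elev,n=1,mag=40,state=None):
    R,p=tool(state);h,e=np.radians([heading,elev])
    v=R.T@[np.cos(h)*np.cos(e),np.sin(h)*np.cos(e),np.sin(e)]*mag;print("push",np.round(v))
def tilt():
    s=ctrl.get_state();R,p=tool(s);z=R[:,2];x=R[:,0]
    print("p",p,"tilt",np.degrees(np.arccos(-z[2])),"head",np.degrees(np.arctan2(z[1],z[0])),"x-head",np.degrees(np.arctan2(x[1],x[0])),"r",np.hypot(*p[:2]),"J",s["joints"],"t",s["time_s"])
E
python3 - <<'E'
from h import *
tilt()
plan([(.22,-.5,.48),(.42,.0,.5),(.3,.45,.5),(-.05,.6,.5)],60)
E
```

```text
p [ 0.3248 -0.9785  0.3329] tilt 27.691623297513782 head -71.63158020407252 x-head 18.37951976802439 r 1.0309566540338084 J [-1.3098  1.1152  0.0242  0.0277  1.5196 -0.0545] t 2.3167
53 rows end [-0.05    0.6004  0.4998] 
 [[[4, -26, -25], 1.1], [[3, -26, -26], 1.1], [[3, -26, -25], 1.1], [[2, -26, -26], 1.1], [[1, -26, -25], 1.1], [[2, -26, -26], 1.1], [[0, -26, -25], 1.1], [[0, -27, -26], 1.1], [[0, -26, -25], 1.1], [[-1, -26, -26], 1.1], [[-1, -26, -25], 1.1], [[-2, -26, -26], 1.1], [[-2, -26, -25], 1.1], [[-3, -26, -26], 1.1], [[16, -29, -14], 1.1], [[15, -30, -13], 1.1], [[15, -29, -14], 1.1], [[15, -30, -14], 1.1], [[13, -30, -14], 1.1], [[14, -31, -14], 1.1], [[12, -30, -14], 1.1], [[12, -31, -14], 1.1], [[12, -31, -14], 1.1], [[10, -31, -14], 1.1], [[11, -32, -14], 1.1], [[9, -32, -14], 1.1], [[9, -31, -14], 1.1], [[9, -33, -14], 1.1], [[8, -32, -14], 1.1], [[-15, -28, -16], 1.1], [[-16, -27, -17], 1.1], [[-16, -28, -16], 1.1], [[-16, -27, -17], 1.1], [[-17, -27, -17], 1.1], [[-18, -26, -16], 1.1], [[-18, -26, -17], 1.1], [[-18, -26, -16], 1.1], [[-19, -26, -17], 1.1], [[-20, -25, -17], 1.1], [[-20, -24, -16], 1.1], [[-20, -25, -17], 1.1], [[-21, -23, -17], 1.1], [[-33, 4, -10], 1.1], [[-32, 5, -11], 1.1], [[-33, 6, -11], 1.1], [[-32, 7, -10], 1.1], [[-32, 7, -11], 1.1], [[-32, 8, -11], 1.1], [[-32, 8, -10], 1.1], [[-32, 9, -11], 1.1], [[-31, 9, -11], 1.1], [[-32, 11, -10], 1.1], [[-31, 10, -11], 1.1]]
```

```bash
cat >> h.py <<'E'
def segs(wps,step=40,state=None):
    R,p=tool(state) if not isinstance(state,tuple) else state;c=np.array(p,float)
    for w in wps:
        v=R.T@(np.array(w)-c)*1000;k=max(1,int(np.ceil(np.abs(v).max()/step)),int(np.ceil(np.linalg.norm(v)/step)));d=np.round(v/k);c=c+R@d*k/1000
        print(k,"x",d.astype(int).tolist(),"->",c)
E
python3 - <<'E'
from h import *
segs([(.24,-.5,.48),(.42,.0,.5),(.3,.45,.5),(-.05,.55,.5)])
E
```

```text
13 x [5, -27, -27] -> [ 0.237  -0.5082  0.4806]
14 x [24, -26, -15] -> [ 0.4235 -0.0038  0.4974]
12 x [2, -35, -18] -> [0.2973 0.4519 0.4934]
10 x [-30, -18, -10] -> [-0.0523  0.5527  0.4984]
```

Emit:
{"op": "carry_out", "data": {
  "targets": [
    [[5,-27,-27],0,85],
    [[5,-27,-27],0,85],
    [[5,-27,-27],0,85],
    [[5,-27,-27],0,85],
    [[5,-27,-27],0,85],
    [[5,-27,-27],0,85],
    [[5,-27,-27],0,85],
    [[5,-27,-27],0,85],
    [[5,-27,-27],0,85],
    [[5,-27,-27],0,85],
    [[5,-27,-27],0,85],
    [[5,-27,-27],0,85],
    [[5,-27,-27],0,85],
    [[24,-26,-15],0,85],
    [[24,-26,-15],0,85],
    [[24,-26,-15],0,85],
    [[24,-26,-15],0,85],
    [[24,-26,-15],0,85],
    [[24,-26,-15],0,85],
    [[24,-26,-15],0,85]
  ]
}}

```text
time_s: 3.98
ee_pos: [0.3417, -0.3132, 0.4782]
orientation: [2.627, 0.424, 0.105]
wrist_force: [1.4, 0.0, 0.2]
finger_gap: 0.0852
grasp_force: 0.0
```

Emit:
{"op": "carry_out", "data": {
  "targets": [
    [[24,-26,-15],0,85],
    [[24,-26,-15],0,85],
    [[24,-26,-15],0,85],
    [[24,-26,-15],0,85],
    [[24,-26,-15],0,85],
    [[24,-26,-15],0,85],
    [[24,-26,-15],0,85],
    [[0,0,0],-6.7,85],
    [[0,0,0],-6.7,85],
    [[0,0,0],-6.7,85],
    [[0,0,0],-6.7,85],
    [[0,0,0],-6.7,85],
    [[0,0,0],-6.7,85],
    [[0,0,0],-6.7,85],
    [[0,0,0],-6.7,85],
    [[0,0,0],-6.7,85]
  ]
}}

```text
time_s: 5.32
ee_pos: [0.4351, -0.0626, 0.4861]
orientation: [2.068, 1.705, -0.239]
wrist_force: [-0.0, 0.3, 0.4]
finger_gap: 0.0849
grasp_force: 0.0
```

```bash
python3 - <<'E'
from h import *
tilt()
segs([(.3,.40,.5),(-.05,.55,.5),(-.2,.61,.5)])
push(108,0)
shot("wrist","w1"); 
E
```

```text
p [ 0.4351 -0.0626  0.4861] tilt 27.728397834703365 head -71.68800414705468 x-head 75.94272268659962 r 0.43955445220473727 J [ 0.1224 -0.4035  1.588  -0.4905  1.8225  0.1571] t 5.3167
13 x [29, -15, -18] -> [0.2966 0.4018 0.4958]
10 x [5, -35, -12] -> [-0.0473  0.5471  0.5021]
5 x [5, -31, -10] -> [-0.1985  0.6126  0.5009]
push [ 31. -17. -19.]
```

Emit:
{"op": "carry_out", "data": {
  "targets": [
    [[29,-15,-18],0,85],
    [[29,-15,-18],0,85],
    [[29,-15,-18],0,85],
    [[29,-15,-18],0,85],
    [[29,-15,-18],0,85],
    [[29,-15,-18],0,85],
    [[29,-15,-18],0,85],
    [[29,-15,-18],0,85],
    [[29,-15,-18],0,85],
    [[29,-15,-18],0,85],
    [[29,-15,-18],0,85],
    [[29,-15,-18],0,85],
    [[29,-15,-18],0,85],
    [[5,-35,-12],0,85],
    [[5,-35,-12],0,85],
    [[5,-35,-12],0,85],
    [[5,-35,-12],0,85],
    [[5,-35,-12],0,85],
    [[5,-35,-12],0,85],
    [[5,-35,-12],0,85]
  ]
}}

```text
time_s: 7.03
ee_pos: [0.057, 0.5058, 0.4996]
orientation: [2.074, 1.695, -0.236]
wrist_force: [0.5, 0.6, 0.1]
finger_gap: 0.085
grasp_force: 0.0
```

Emit:
{"op": "carry_out", "data": {
  "targets": [
    [[5,-35,-12],0,85],
    [[5,-35,-12],0,85],
    [[5,-35,-12],0,85],
    [[5,-31,-10],0,85],
    [[5,-31,-10],0,85],
    [[5,-31,-10],0,85],
    [[5,-31,-10],0,85],
    [[5,-31,-10],0,85],
    [[31,-17,-19],0,85],
    [[31,-17,-19],0,85],
    [[31,-17,-19],0,85],
    [[31,-17,-19],0,85],
    [[31,-17,-19],0,85],
    [[31,-17,-19],0,85],
    [[31,-17,-19],0,85]
  ]
}}

```text
time_s: 8.28
ee_pos: [-0.2053, 0.6723, 0.3954]
orientation: [2.183, 1.785, -0.165]
wrist_force: [0.3, -0.7, 0.8]
finger_gap: 0.0849
grasp_force: 0.0
```

```bash
python3 - <<'E'
from h import *
tilt();push(108,0)
E
```

```text
p [-0.2053  0.6723  0.3954] tilt 19.35839539000299 head -70.80970425211731 x-head 77.07564495245454 r 0.7028918500003445 J [ 1.8106  1.0159  0.024  -0.0487  2.4375  1.9786] t 8.2833
push [ 33. -19. -13.]
```

View pics/w1.png

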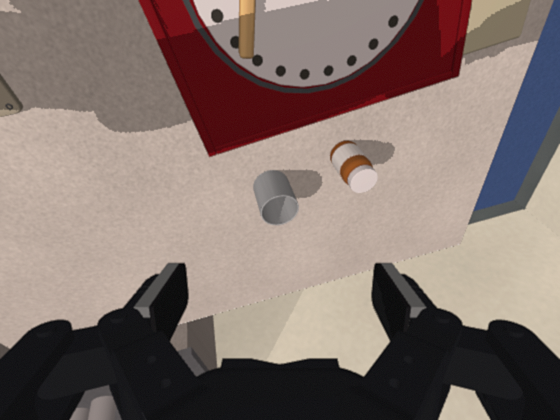

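The wrist shot shows the cup at (277,205), the bottle at (355,165) and the brush handle butt at (246,50) on the disc. The untilt is working, so I'll continue it.

Emit:
{"op": "carry_out", "data": {
  "targets": [
    [[31,-18,-20],0,85],
    [[31,-18,-20],0,85],
    [[31,-18,-20],0,85],
    [[32,-18,-18],0,85],
    [[32,-18,-18],0,85],
    [[32,-18,-18],0,85],
    [[33,-19,-15],0,85],
    [[33,-19,-15],0,85],
    [[33,-19,-15],0,85],
    [[33,-19,-15],0,85]
  ]
}}

```text
time_s: 9.12
ee_pos: [-0.245, 0.7726, 0.3382]
orientation: [2.365, 1.937, -0.033]
wrist_force: [0.3, 0.2, -0.4]
finger_gap: 0.0852
grasp_force: 0.0
```

```bash
python3 - <<'E'
from h import *
tilt();push(108,0)
E
```

```text
p [-0.245   0.7726  0.3382] tilt 5.002731162234964 head -65.1106859905768 x-head 78.53825161495227 r 0.8105120620334373 J [ 1.8219  1.0615  0.0241 -0.0189  2.1418  2.0106] t 9.1167
push [ 35. -20.  -3.]
```

Emit:
{"op": "carry_out", "data": {
  "targets": [
    [[35,-20,-3],0,85],
    [[35,-20,-3],0,85],
    [[35,-20,-2],0,85]
  ]
}}

```text
time_s: 9.37
ee_pos: [-0.2593, 0.8122, 0.3047]
orientation: [2.42, 1.983, 0.011]
wrist_force: [1.1, -0.4, 0.0]
finger_gap: 0.085
grasp_force: 0.0
```

```bash
python3 - <<'E'
from h import *
tilt();segs([(.0,.55,.48),(.3,.40,.48),(.50,.12,.46)])
E
```

```text
p [-0.2593  0.8122  0.3047] tilt 0.8347951413958178 head -22.955778235183963 x-head 78.66546892957169 r 0.8525497891798989 J [ 1.8247  1.0997  0.0238 -0.0129  2.0269  2.0168] t 9.3667
11 x [-19, 28, -15] -> [-0.0006  0.5477  0.4747]
9 x [-10, 36, 0] -> [0.2994 0.3958 0.4796]
9 x [-26, 28, 3] -> [0.5008 0.1167 0.4569]
```

Tilt is 0.8°, good. Moving over the disc.

Emit:
{"op": "carry_out", "data": {
  "targets": [
    [[-19,28,-15],0,85],
    [[-19,28,-15],0,85],
    [[-19,28,-15],0,85],
    [[-19,28,-15],0,85],
    [[-19,28,-15],0,85],
    [[-19,28,-15],0,85],
    [[-19,28,-15],0,85],
    [[-19,28,-15],0,85],
    [[-19,28,-15],0,85],
    [[-19,28,-15],0,85],
    [[-19,28,-15],0,85],
    [[-10,36,0],0,85],
    [[-10,36,0],0,85],
    [[-10,36,0],0,85],
    [[-10,36,0],0,85],
    [[-10,36,0],0,85],
    [[-10,36,0],0,85],
    [[-10,36,0],0,85],
    [[-10,36,0],0,85],
    [[-10,36,0],0,85]
  ]
}}

```text
time_s: 11.03
ee_pos: [0.2819, 0.4197, 0.4703]
orientation: [2.42, 1.983, 0.01]
wrist_force: [0.4, 1.1, -0.1]
finger_gap: 0.0852
grasp_force: 0.0
```

```bash
python3 - <<'E'
from h import *
tilt();shot("wrist","w2")
E
```

```text
p [0.2819 0.4197 0.4703] tilt 0.8475033595140504 head -23.9759227712737 x-head 78.66840485681318 r 0.5055558792675278 J [ 0.8883 -0.0931  1.2813 -0.0154  1.9495  1.0803] t 11.0333
```

Emit:
{"op": "carry_out", "data": {
  "targets": [
    [[-26,28,3],0,85],
    [[-26,28,3],0,85],
    [[-26,28,3],0,85],
    [[-26,28,3],0,85],
    [[-26,28,3],0,85],
    [[-26,28,3],0,85],
    [[-26,28,3],0,85],
    [[-26,28,3],0,85],
    [[-26,28,3],0,85],
    [[0,0,0],0,85]
  ]
}}

```text
time_s: 11.92
ee_pos: [0.4853, 0.1372, 0.4458]
orientation: [2.425, 1.975, 0.005]
wrist_force: [0.6, 1.0, 0.4]
finger_gap: 0.085
grasp_force: 0.0
```

```bash
python3 - <<'E'
from h import *
tilt();s=ctrl.get_state();im,C=shot("wrist","w3")
import pickle;pickle.dump((C,),open("w3.pkl","wb"))
hsv=cv2.cvtColor(im,cv2.COLOR_BGR2HSV)
for p in [(.469,-.0445,.204),(.5055,.1386,.204),(.5576,.0346,.225)]: print(proj(C,p))
E
```

```text
p [0.4853 0.1372 0.4458] tilt 0.8301641779720081 head -37.276409339935825 x-head 78.3373764616591 r 0.5043700497742181 J [ 0.1817 -0.119   1.3508 -0.0113  1.9     0.3815] t 11.9167
[291.9616 303.3503]
[292.7945 171.3291]
[350.1632 246.3899]
```

View pics/w3.png

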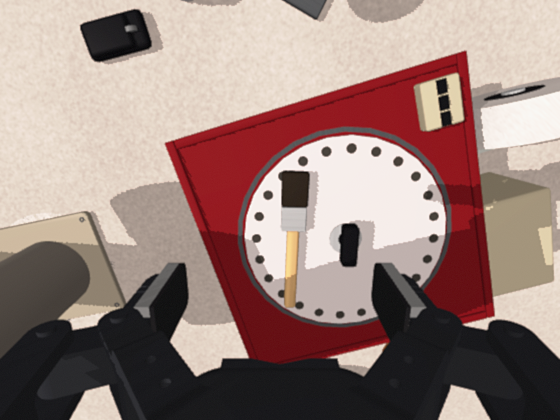

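The brush runs from its butt at (290,306) to the bristle end at (295,171) with the ferrule at (293,219). The knob bar is centred at (349,245) and lies nearly along the image vertical.

```bash
python3 - <<'E'
from h import *
import pickle
C,=pickle.load(open("w3.pkl","rb"));T=cam("top")
w=cv2.imread("pics/w3.png");t=cv2.imread("pics/top0.png")
def blobs(im,roi,kind):
    x0,y0,x1,y1=roi;c=im[y0:y1,x0:x1];h=cv2.cvtColor(c,cv2.COLOR_BGR2HSV)
    m=((h[...,0]>8)&(h[...,0]<25)&(h[...,1]>110)) if kind=="h" else (h[...,2]<75)
    n,l,st,ce=cv2.connectedComponentsWithStats(m.astype(np.uint8));k=1+np.argmax(st[1:,4])
    p=np.argwhere(l==k)[:,::-1]+[x0,y0];r=cv2.minAreaRect(p.astype(np.float32))
    b=cv2.boxPoints(r);e=np.argsort([np.linalg.norm(b[i]-b[(i+1)%4]) for i in range(4)])[:2]
    en=[(b[i]+b[(i+1)%4])/2 for i in e];en.sort(key=lambda q:q[1] if im is w else q[0])
    return p.mean(0),en,r[1]
W={k:blobs(w,r,m) for k,r,m in(("handle",(278,228,303,315),"h"),("head",(277,165,318,212),"d"),("knob",(330,218,364,272),"d"))}
P={k:blobs(t,r,m) for k,r,m in(("handle",(255,198,306,220),"h"),("head",(232,190,262,212),"d"),("knob",(261,174,284,190),"d"))}
for k in W: print(k,W[k],"\n  top",P[k])
print("knob tri",tri(ray(C,W["knob"][0]),ray(T,P["knob"][0])))
bw,bt=W["handle"][1][1],P["handle"][1][1]
hw,ht=W["head"][1][0],P["head"][1][0]
print("butt",tri(ray(C,bw),ray(T,bt)),plane(C,bw,.206),plane(T,bt,.206))
print("bristle",tri(ray(C,hw),ray(T,ht)),plane(C,hw,.204),plane(T,ht,.204))
kn=[plane(C,q,.236) for q in W["knob"][1]];d=kn[0]-kn[1];print("knob ends",kn,np.degrees(np.arctan2(d[1],d[0])),np.linalg.norm(d))
# disc ellipse from wrist: white/pink mask edge -> via plate plane
h=cv2.cvtColor(w,cv2.COLOR_BGR2HSV);m=((h[...,1]<60)&(h[...,2]>90)).astype(np.uint8);z=np.zeros_like(m);cv2.circle(z,(345,228),118,1,-1);m&=z
m=cv2.morphologyEx(m,cv2.MORPH_CLOSE,np.ones((9,9)))
n,l,st,ce=cv2.connectedComponentsWithStats(m);k=l[150,350] or l[170,350]
cs,_=cv2.findContours((l==k).astype(np.uint8),cv2.RETR_EXTERNAL,cv2.CHAIN_APPROX_NONE);c=max(cs,key=cv2.contourArea)
q=cv2.convexHull(c)[:,0].astype(float);X=np.array([plane(C,u,.196)[:2] for u in q])
cc,r=cv2.minEnclosingCircle(X.astype(np.float32)*1000);print("disc",cc,r)
E
```

```text
handle (array([291.2676, 271.5336]), [array([292.6493, 231.7627], dtype=float32), array([288.5923, 306.1414], dtype=float32)], (10.820281028747559, 74.48927307128906)) 
  top (array([280.898 , 209.7653]), [array([262.1765, 205.2941], dtype=float32), array([299.1177, 214.5294], dtype=float32)], (38.07809066772461, 5.3357834815979))
head (array([294.4328, 188.3806]), [array([293.5, 171. ], dtype=float32), array([293.5, 206. ], dtype=float32)], (35.0, 29.0)) 
  top (array([244.0785, 200.5497]), [array([236.4706, 199.1177], dtype=float32), array([251.5294, 202.8824], dtype=float32)], (15.522278785705566, 13.096923828125))
knob (array([348.8095, 244.2381]), [array([348.5, 224. ], dtype=float32), array([348.5, 265. ], dtype=float32)], (41.0, 19.0)) 
  top (array([272.6603, 181.5   ]), [array([263.7077, 180.3385], dtype=float32), array([281.9231, 182.6154], dtype=float32)], (18.357141494750977, 9.426639556884766))
knob tri (array([0.5577, 0.0352, 0.2195]), np.float64(0.0004499278755863896))
butt (array([ 0.4641, -0.0417,  0.2132]), np.float64(0.00023325420208979747)) [ 0.4637 -0.0466  0.206 ] [ 0.4646 -0.0419  0.206 ]
bristle (array([0.5068, 0.1398, 0.2101]), np.float64(0.0005182933746573062)) [0.5064 0.1388 0.204 ] [0.508  0.1402 0.204 ]
knob ends [array([0.5578, 0.069 , 0.236 ]), array([0.5503, 0.0155, 0.236 ])] 82.0341241591763 0.053981334293401066
disc (564.07275390625, 25.983362197875977) 155.51806640625
```

Knob centre measures (0.558, 0.035, 0.2195) with the bar heading about 82°. Brush length measures 189 mm, heading 77°. Both agree with the text. Gripping at the ferrule.

```bash
python3 - <<'E'
from h import *
tilt();segs([(.493,.081,.28),(.493,.081,.198)])
E
```

```text
p [0.484  0.1396 0.4463] tilt 0.7584516099543003 head -32.47931115175191 x-head 78.3917826320805 r 0.5037422609449511 J [ 0.1855 -0.1203  1.351  -0.0096  1.9012  0.385 ] t 11.9667
5 x [-11, 4, 33] -> [0.4944 0.0805 0.2818]
3 x [0, -1, 28] -> [0.4924 0.0805 0.1978]
```

Emit:
{"op": "carry_out", "data": {
  "targets": [
    [[-11,4,33],0.5,55],
    [[-11,4,33],0.5,55],
    [[-11,4,33],0.5,55],
    [[-11,4,33],0,55],
    [[-11,4,33],0,55],
    [[0,0,20],0,55],
    [[0,0,20],0,55],
    [[0,0,0],0,55],
    [[0,0,0],0,55]
  ]
}}

```text
time_s: 12.72
ee_pos: [0.4927, 0.0841, 0.2427]
orientation: [2.444, 1.955, 0.008]
wrist_force: [-0.2, -0.6, -0.2]
finger_gap: 0.0551
grasp_force: 0.0
```

```bash
python3 - <<'E'
from h import *
tilt();segs([(.493,.081,.198)]);print(ctrl.get_state()["wrist_force"])
im,C=shot("wrist","w4");cv2.imwrite("pics/w4c.png",im)
E
```

```text
p [0.4927 0.0841 0.2427] tilt 0.725556078846252 head -27.4435696262263 x-head 77.32307303879055 r 0.4997859254118118 J [ 0.0713 -0.1585  1.7538 -0.0066  1.5355  0.2927] t 12.7167
2 x [-1, 0, 22] -> [0.4927 0.0819 0.1987]
[-0.2428 -0.5713 -0.1828]
```

View pics/w4c.png

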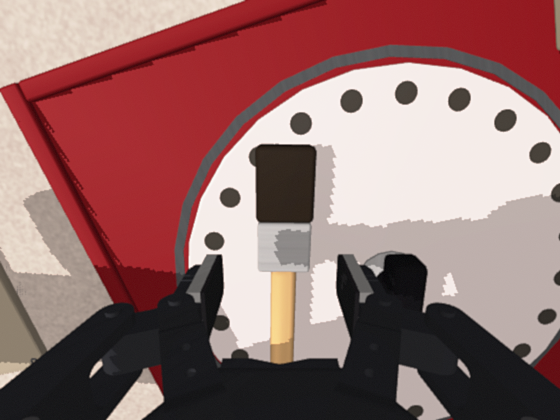

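The brush, at column 284, sits midway between the fingers at columns 205 and 358. Ferrule rows are 222–271. I'll go down and close.

Emit:
{"op": "carry_out", "data": {
  "targets": [
    [[-1,0,22],0,55],
    [[-1,0,21],0,55],
    [[0,0,0],0,55],
    [[0,0,0],0,0],
    [[0,0,0],0,0],
    [[0,0,0],0,0],
    [[0,0,0],0,0],
    [[0,0,0],0,0]
  ]
}}

```text
time_s: 13.43
ee_pos: [0.4952, 0.0813, 0.203]
orientation: [2.441, 1.953, 0.016]
wrist_force: [-1.4, 0.8, 6.6]
finger_gap: 0.0302
grasp_force: 60.1
```

```bash
python3 - <<'E'
from h import *
tilt();s=ctrl.get_state();print(s["finger_gap"],s["grasp_force"],s["wrist_force"])
E
```

```text
p [0.4952 0.0813 0.203 ] tilt 1.0569770482406187 head -17.23774253012055 x-head 77.34328269991876 r 0.5018589267015308 J [ 0.0654 -0.1398  1.8093 -0.0067  1.4549  0.287 ] t 13.4333
0.030211277023146698 60.08143723011017 [-1.418   0.7607  6.5832]
```

Emit:
{"op": "carry_out", "data": {
  "targets": [
    [[0,0,-25],0,0],
    [[0,0,-38],0,0],
    [[0,0,-38],0,0],
    [[0,0,-38],4.3,0],
    [[0,0,-38],4.3,0],
    [[0,0,-38],4.3,0],
    [[0,0,-38],4.3,0],
    [[0,0,-38],4.3,0],
    [[0,0,-38],4.3,0],
    [[0,0,0],0,0]
  ]
}}

```text
time_s: 14.27
ee_pos: [0.4894, 0.083, 0.5394]
orientation: [2.817, 1.352, 0.036]
wrist_force: [-0.4, -0.5, 1.0]
finger_gap: 0.0298
grasp_force: 59.5
```

```bash
python3 - <<'E'
from h import *
tilt();s=ctrl.get_state();print(s["finger_gap"],s["grasp_force"],s["wrist_force"])
segs([(.43,.54,.52)]);push(51.5,0);push(51.5,25)
E
```

```text
p [0.4894 0.083  0.5394] tilt 1.6080794858206262 head -10.303861114127866 x-head 51.272428610787905 r 0.49635562242908077 J [ 0.0699 -0.0769  1.1348 -0.0078  2.0565  0.7422] t 14.2667
0.029784796435272976 59.455230832099915 [-0.3609 -0.4627  0.9731]
12 x [27, -28, 1] -> [0.4304 0.546  0.5234]
push [40. -0.  1.]
push [ 36.   0. -16.]
```

Emit:
{"op": "carry_out", "data": {
  "targets": [
    [[27,-28,1],0,0],
    [[27,-28,1],0,0],
    [[27,-28,1],0,0],
    [[27,-28,1],0,0],
    [[27,-28,1],0,0],
    [[27,-28,1],0,0],
    [[27,-28,1],0,0],
    [[27,-28,1],0,0],
    [[27,-28,1],0,0],
    [[27,-28,1],0,0],
    [[27,-28,1],0,0],
    [[27,-28,1],0,0],
    [[40,0,0],0,0],
    [[40,0,0],0,0],
    [[40,0,0],0,0],
    [[40,0,0],0,0],
    [[40,0,0],0,0],
    [[40,0,0],0,0],
    [[40,0,0],0,0],
    [[40,0,0],0,0]
  ]
}}

```text
time_s: 15.93
ee_pos: [0.5218, 0.6614, 0.4394]
orientation: [-2.777, -1.342, -0.211]
wrist_force: [0.2, -0.6, -0.3]
finger_gap: 0.0298
grasp_force: 59.5
```

Emit:
{"op": "carry_out", "data": {
  "targets": [
    [[40,0,0],0,0],
    [[40,0,0],0,0],
    [[40,0,0],0,0],
    [[40,0,0],0,0],
    [[40,0,0],0,0],
    [[40,0,0],0,0],
    [[40,0,0],0,0],
    [[40,0,0],0,0]
  ]
}}

```text
time_s: 16.6
ee_pos: [0.59, 0.7461, 0.4029]
orientation: [-2.659, -1.288, -0.498]
wrist_force: [-0.3, -0.1, -0.0]
finger_gap: 0.03
grasp_force: 59.5
```

```bash
python3 - <<'E'
from h import *
tilt();push(51.5,0)
E
```

```text
p [0.59   0.7461 0.4029] tilt 20.83523402726151 head 49.43769303053277 x-head 51.853611130053935 r 0.9512224999321536 J [0.8455 1.0116 0.0225 0.0063 1.7439 1.5162] t 16.6
push [37.  0. 14.]
```

Emit:
{"op": "carry_out", "data": {
  "targets": [
    [[40,0,0],0,0],
    [[40,0,0],0,0],
    [[40,0,0],0,0],
    [[40,0,0],0,0],
    [[40,0,0],0,0],
    [[40,0,0],0,0],
    [[40,0,0],0,0],
    [[40,0,0],0,0],
    [[40,0,0],0,0],
    [[40,0,0],0,0],
    [[40,0,0],0,0],
    [[40,0,0],0,0],
    [[40,0,0],0,0],
    [[40,0,0],0,0],
    [[40,0,0],0,0],
    [[40,0,0],0,0],
    [[40,0,0],0,0],
    [[40,0,0],0,0],
    [[40,0,0],0,0],
    [[40,0,0],0,0]
  ]
}}

```text
time_s: 18.27
ee_pos: [0.6639, 0.8428, 0.5938]
orientation: [-2.263, -1.103, -1.137]
wrist_force: [-0.5, 0.1, -0.1]
finger_gap: 0.0298
grasp_force: 59.5
```

```bash
python3 - <<'E'
from h import *
tilt();push(51.5,0);s=ctrl.get_state();print(s["finger_gap"],s["grasp_force"])
im,C=shot("wrist","w5")
h=cv2.cvtColor(im,cv2.COLOR_BGR2HSV);m=((h[...,0]>8)&(h[...,0]<25)&(h[...,1]>120)).astype(np.uint8)
E
```

```text
p [0.6639 0.8428 0.5938] tilt 52.986271242273666 head 50.955250073451175 x-head 52.60809260755525 r 1.0728337307925824 J [0.8433 0.9242 0.0234 0.0385 1.27   1.5143] t 18.2667
push [24.  0. 32.]
0.029781886182756998 59.51307713985443
```

Emit:
{"op": "carry_out", "data": {
  "targets": [
    [[40,0,0],0,0],
    [[40,0,0],0,0],
    [[40,0,0],0,0],
    [[40,0,0],0,0],
    [[40,0,0],0,0],
    [[40,0,0],0,0],
    [[40,0,0],0,0],
    [[40,0,0],0,0]
  ]
}}

```text
time_s: 18.98
ee_pos: [0.6519, 0.8308, 0.7347]
orientation: [-2.093, -1.022, -1.333]
wrist_force: [1.3, -0.0, -1.3]
finger_gap: 0.0303
grasp_force: 59.5
```

```bash
python3 - <<'E'
from h import *
# cup from wrist shot w2? measure cup: rim ellipse in top and side
T,S=cam("top"),cam("side")
print("w2 cup px guess");tilt()
segs([(.50,.50,.58),(.60,.0,.50),(.50,-.37,.40)])
R,p=tool();h=np.array([*R[:2,0]])/np.hypot(*R[:2,0]);print("h",h)
a=cv2.imread("pics/top0.png")[195:235,380:430];b=cv2.imread("pics/side0.png")[185:240,390:435]
z=np.zeros((440,760,3),np.uint8);z[:320,:400]=cv2.resize(a,None,fx=8,fy=8);z[:440,400:760]=cv2.resize(b,None,fx=8,fy=8);cv2.imwrite("pics/cup.png",z)
E
```

```text
w2 cup px guess
p [0.6519 0.8308 0.7347] tilt 64.60091784129555 head 51.182103059211194 x-head 53.23288865795464 r 1.056003163495782 J [0.8405 0.8211 0.0231 0.0518 1.1709 1.5126] t 18.9833
10 x [-29, 8, -25] -> [0.4984 0.5054 0.5811]
14 x [-16, 28, -19] -> [ 0.5973 -0.0025  0.4984]
10 x [-24, 15, -27] -> [ 0.5002 -0.3683  0.3995]
h [0.5986 0.8011]
```

View pics/cup.png

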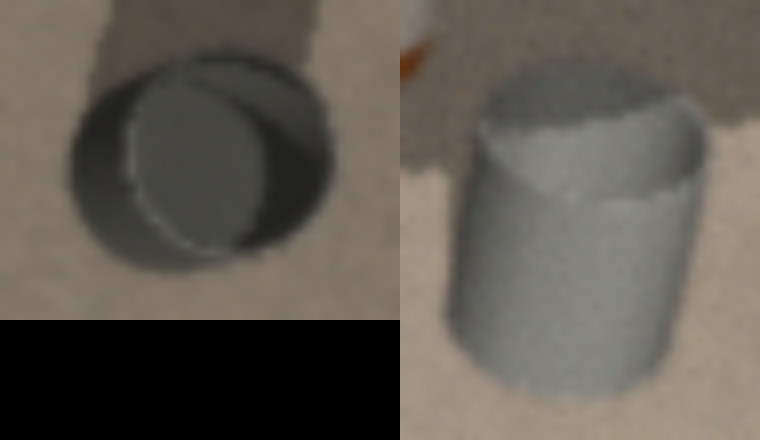

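In the top crop the rim spans columns 127–333 and rows 50–255, which puts its centre at pixel (408.7,214.1). In the side crop the rim centre is at (414.2,201.1).

```bash
python3 - <<'E'
from h import *
T,S=cam("top"),cam("side")
print(tri(ray(T,(408.7,214.1)),ray(S,(414.2,201.1))),plane(T,(408.7,214.1),.095),plane(S,(414.2,201.1),.095))
E
```

```text
(array([ 0.4794, -0.3873,  0.0955]), np.float64(5.305051870580302e-05)) [ 0.4795 -0.3874  0.095 ] [ 0.4801 -0.3876  0.095 ]
```

Emit:
{"op": "carry_out", "data": {
  "targets": [
    [[-29,8,-25],0,0],
    [[-29,8,-25],0,0],
    [[-29,8,-25],0,0],
    [[-29,8,-25],0,0],
    [[-29,8,-25],0,0],
    [[-29,8,-25],0,0],
    [[-29,8,-25],0,0],
    [[-29,8,-25],0,0],
    [[-29,8,-25],0,0],
    [[-29,8,-25],0,0],
    [[-16,28,-19],0,0],
    [[-16,28,-19],0,0],
    [[-16,28,-19],0,0],
    [[-16,28,-19],0,0],
    [[-16,28,-19],0,0],
    [[-16,28,-19],0,0],
    [[-16,28,-19],0,0],
    [[-16,28,-19],0,0],
    [[-16,28,-19],0,0],
    [[-16,28,-19],0,0]
  ]
}}

```text
time_s: 20.65
ee_pos: [0.6081, 0.2149, 0.5643]
orientation: [-2.093, -1.028, -1.334]
wrist_force: [1.7, 0.2, -0.3]
finger_gap: 0.0302
grasp_force: 59.5
```

```bash
python3 - <<'E'
from h import *
tilt();segs([(.60,.0,.50),(.52,-.36,.40)])
E
```

```text
p [0.6081 0.2149 0.5643] tilt 64.53207208456129 head 51.17024543998544 x-head 53.791231343396305 r 0.6449528520467664 J [-0.2306 -0.4253  1.7649  1.0129  1.2855  0.3964] t 20.65
6 x [-22, 21, -21] -> [0.602  0.0023 0.5016]
10 x [-24, 16, -26] -> [ 0.5193 -0.3632  0.3996]
```

Emit:
{"op": "carry_out", "data": {
  "targets": [
    [[-22,21,-21],0,0],
    [[-22,21,-21],0,0],
    [[-22,21,-21],0,0],
    [[-22,21,-21],0,0],
    [[-22,21,-21],0,0],
    [[-22,21,-21],0,0],
    [[-24,16,-26],0,0],
    [[-24,16,-26],0,0],
    [[-24,16,-26],0,0],
    [[-24,16,-26],0,0],
    [[-24,16,-26],0,0],
    [[-24,16,-26],0,0],
    [[-24,16,-26],0,0],
    [[-24,16,-26],0,0],
    [[-24,16,-26],0,0],
    [[-24,16,-26],0,0],
    [[0,0,0],0,0]
  ]
}}

```text
time_s: 22.07
ee_pos: [0.5177, -0.3672, 0.3927]
orientation: [-2.097, -1.014, -1.329]
wrist_force: [0.0, -0.5, -1.8]
finger_gap: 0.0303
grasp_force: 59.5
```

```bash
python3 - <<'E'
from h import *
tilt();R,p=tool();b=R[:,0];hh=np.append(b[:2]/np.hypot(*b[:2]),0)
print("b",b,"nominal butt",p-.1296*b)
im,_=shot("side","s5");im2,_=shot("top","t5");
T,S=cam("top"),cam("side")
for q in(p-.1296*b,p+.06*b): print(proj(T,q),proj(S,q))
u,v=proj(S,p-.03*b).astype(int);c=im[max(0,v-60):v+60,u-80:u+80]
u,v=proj(T,p-.03*b).astype(int);d=im2[v-60:v+60,u-80:u+80]
print(c.shape,d.shape);cv2.imwrite("pics/m5.png",np.hstack([cv2.resize(c,(400,300)),cv2.resize(d,(400,300))]))
print("crop origins",proj(S,p-.03*b),proj(T,p-.03*b))
E
```

```text
p [ 0.5177 -0.3672  0.3927] tilt 64.48337177363021 head 51.08160011537861 x-head 52.30119203608903 r 0.634688912190374 J [-1.1817  0.4128  1.2392  1.0397  1.9804 -0.3194] t 22.0667
b [0.2635 0.3409 0.9024] nominal butt [ 0.4836 -0.4113  0.2758]
[436.4596 206.4427] [433.2037 147.5589]
[433.2326 176.994 ] [414.5561  82.0273]
(120, 160, 3) (120, 160, 3)
crop origins [423.6441 113.9644] [434.8808 192.0347]
```

View pics/m5.png

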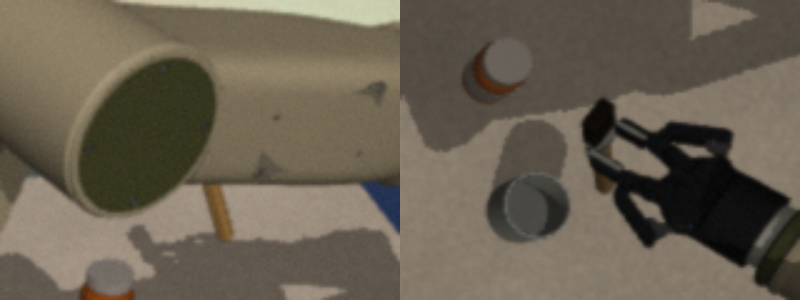

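The brush sits as predicted: its butt is at (434,149) in the side view against a predicted (433,148). Descending over the cup.

```bash
python3 - <<'E'
from h import *
R,p=tool();q=p+[-.0114,.0144,0]
segs([q,q-[0,0,.165]])
E
```

```text
1 x [2, -18, 4] -> [ 0.5078 -0.3484  0.3966]
5 x [-30, 0, 14] -> [ 0.5086 -0.3509  0.2311]
```

Emit:
{"op": "carry_out", "data": {
  "targets": [
    [[2,-18,2],0,0],
    [[-30,0,14],0,0],
    [[-30,0,14],0,0],
    [[-30,0,14],0,0],
    [[-30,0,14],0,0],
    [[-28,0,13],0,0],
    [[0,0,0],0,0],
    [[0,0,0],0,0]
  ]
}}

```text
time_s: 22.83
ee_pos: [0.5082, -0.3495, 0.2363]
orientation: [-2.092, -1.026, -1.329]
wrist_force: [-0.4, -0.4, 1.0]
finger_gap: 0.0302
grasp_force: 59.6
```

```bash
python3 - <<'E'
from h import *
tilt();R,p=tool();b=R[:,0];print("butt",p-.1296*b)
d=np.array([.4722,-.3969,.130])-(p-.1296*b);segs([p+d,p+d-[0,0,.105]])
E
```

```text
p [ 0.5082 -0.3495  0.2363] tilt 64.47717400148709 head 51.37748603576243 x-head 53.380076600053854 r 0.6168062438160868 J [-1.1836  0.5021  1.4197  0.9563  1.8391 -0.5695] t 22.8333
butt [ 0.4749 -0.3944  0.1194]
1 x [8, 0, -8] -> [ 0.5058 -0.3524  0.247 ]
3 x [-32, -1, 15] -> [ 0.5041 -0.352   0.1409]
```

Emit:
{"op": "carry_out", "data": {
  "targets": [
    [[-22,-1,9],0,0],
    [[-22,0,9],0,0],
    [[-22,-1,9],0,0],
    [[-22,-1,9],0,0],
    [[0,0,0],0,0],
    [[0,0,0],0,0]
  ]
}}

```text
time_s: 23.33
ee_pos: [0.5039, -0.3546, 0.1432]
orientation: [-2.094, -1.028, -1.331]
wrist_force: [0.7, -0.3, 0.2]
finger_gap: 0.03
grasp_force: 59.6
```

```bash
python3 - <<'E'
from h import *
tilt();R,p=tool();b=R[:,0];print("butt",p-.1296*b)
im,_=shot("side","s6");im2,_=shot("top","t6");T,S=cam("top"),cam("side")
cv2.imwrite("pics/m6.png",np.hstack([cv2.resize(im[120:260,340:500],(400,350)),cv2.resize(im2[150:290,350:510],(400,350))]))
E
```

```text
p [ 0.5039 -0.3546  0.1432] tilt 64.4171597356509 head 51.25373780263685 x-head 53.69209930572474 r 0.6161665671300661 J [-1.1926  0.6342  1.4263  0.9254  1.7618 -0.6919] t 23.3333
butt [ 0.4707 -0.3998  0.0263]
```

View pics/m6.png

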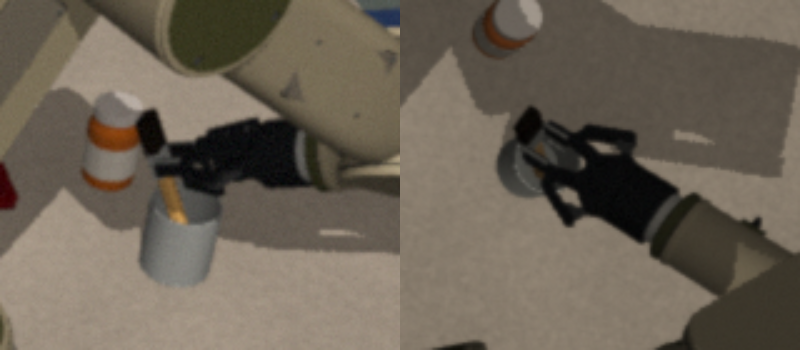

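The brush is inside the cup, leaning toward the bottle side (handle entering at about (175,205) in the left crop). I'll lower it 13 mm, release, and back off along the tool axis.

Emit:
{"op": "carry_out", "data": {
  "targets": [
    [[-12,0,6],0,0],
    [[0,0,0],0,0],
    [[0,0,0],0,60],
    [[0,0,0],0,60],
    [[0,0,0],0,60],
    [[0,0,0],0,60],
    [[0,0,-10],0,60],
    [[0,0,-20],0,60],
    [[0,0,-30],0,60],
    [[0,0,-30],0,60],
    [[0,0,-30],0,60],
    [[0,0,0],0,60]
  ]
}}

```text
time_s: 24.43
ee_pos: [0.433, -0.4441, 0.1827]
orientation: [-2.101, -1.029, -1.332]
wrist_force: [0.7, -1.4, 0.2]
finger_gap: 0.0602
grasp_force: 0.0
```

```bash
python3 - <<'E'
from h import *
tilt()
im,_=shot("side","s7");im2,_=shot("top","t7");im3,_=shot("wrist","w7")
cv2.imwrite("pics/m7.png",np.hstack([cv2.resize(im[150:250,370:450],(320,400)),cv2.resize(im2[170:250,360:430],(320,366))[:400] if 0 else cv2.resize(im2[160:260,360:440],(320,400))]))
segs([(.42,-.44,.40),(.15,-.55,.50),(-.15,-.50,.5)])
E
```

```text
p [ 0.433  -0.4441  0.1827] tilt 64.19955262926543 head 50.91643922627644 x-head 53.814803457067754 r 0.6202389115077553 J [-1.3279  0.7051  1.2359  0.8739  1.9258 -0.6754] t 24.4333
6 x [32, -1, -17] -> [ 0.4226 -0.4405  0.3964]
8 x [-2, -18, -34] -> [ 0.1519 -0.548   0.4973]
8 x [-7, -33, -17] -> [-0.1463 -0.4992  0.5016]
```

View pics/m7.png

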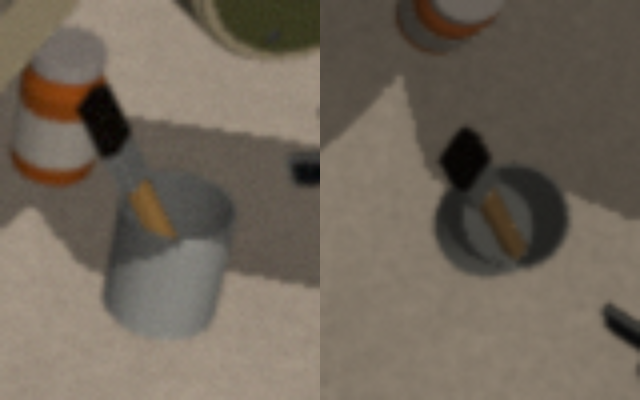

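The brush stands in the upright cup with the bristles up: head at (105,125), handle entering at (160,215) in the left crop. Fingers are clear. That was my tenth picture, so from here I work by numbers. Next I undo the tilt at azimuth -129°.

Emit:
{"op": "carry_out", "data": {
  "targets": [
    [[32,-1,-17],0,85],
    [[32,-1,-17],0,85],
    [[32,-1,-17],0,85],
    [[32,-1,-17],0,85],
    [[32,-1,-17],0,85],
    [[32,-1,-17],0,85],
    [[-2,-18,-34],0,85],
    [[-2,-18,-34],0,85],
    [[-2,-18,-34],0,85],
    [[-2,-18,-34],0,85],
    [[-2,-18,-34],0,85],
    [[-2,-18,-34],0,85],
    [[-2,-18,-34],0,85],
    [[-2,-18,-34],0,85],
    [[-7,-33,-17],0,85],
    [[-7,-33,-17],0,85],
    [[-7,-33,-17],0,85],
    [[-7,-33,-17],0,85],
    [[-7,-33,-17],0,85],
    [[-7,-33,-17],0,85]
  ]
}}

```text
time_s: 26.25
ee_pos: [-0.0506, -0.4976, 0.4754]
orientation: [-2.133, -1.02, -1.336]
wrist_force: [0.1, -0.5, -0.3]
finger_gap: 0.0848
grasp_force: 0.0
```

```bash
python3 - <<'E'
from h import *
tilt()
segs([(-.22,-.42,.48),(-.32,-.40,.46)]);push(-129,0);push(-129,-20)
E
```

```text
p [-0.0506 -0.4976  0.4754] tilt 63.371073983578455 head 49.29195395297348 x-head 53.40683848852196 r 0.5001915044983356 J [-1.9755  0.6817  0.7168  0.7389  2.7305 -0.7666] t 26.25
5 x [-3, -36, -10] -> [-0.2219 -0.4215  0.4792]
3 x [-12, -30, -11] -> [-0.3198 -0.3992  0.4593]
push [-18.   1. -36.]
push [-29.   0. -27.]
```

```bash
python3 - <<'E'
from h import *
segs([(-.2,-.44,.40),(-.32,-.42,.36)])
E
```

```text
5 x [-17, -31, -3] -> [-0.201  -0.4391  0.4017]
4 x [-16, -26, -9] -> [-0.3189 -0.4199  0.3577]
```

Emit:
{"op": "carry_out", "data": {
  "targets": [
    [[-17,-31,-3],0,85],
    [[-17,-31,-3],0,85],
    [[-17,-31,-3],0,85],
    [[-17,-31,-3],0,85],
    [[-17,-31,-3],0,85],
    [[-16,-26,-9],0,85],
    [[-16,-26,-9],0,85],
    [[-16,-26,-9],0,85],
    [[-16,-26,-9],0,85]
  ]
}}

```text
time_s: 27.0
ee_pos: [-0.3155, -0.4161, 0.3532]
orientation: [-2.137, -1.023, -1.332]
wrist_force: [-0.5, -1.0, 0.5]
finger_gap: 0.0849
grasp_force: 0.0
```

```bash
python3 - <<'E'
from h import *
tilt();push(-129,0);push(-129,-20);push(-129,20)
E
```

```text
p [-0.3155 -0.4161  0.3532] tilt 63.098292311334504 head 49.27062832531235 x-head 53.44012878862561 r 0.522175447355307 J [-2.3038  0.9016  0.6101 -0.0495  2.7306 -1.6592] t 27.0
push [-18.   1. -36.]
push [-29.   0. -27.]
push [ -5.   1. -40.]
```

Emit:
{"op": "carry_out", "data": {
  "targets": [
    [[-18,1,-36],0,85],
    [[-18,1,-36],0,85],
    [[-18,1,-36],0,85],
    [[-18,1,-36],0,85],
    [[-18,1,-36],0,85],
    [[-18,1,-36],0,85],
    [[-18,1,-36],0,85],
    [[-18,1,-36],0,85],
    [[-18,1,-36],0,85],
    [[-18,1,-36],0,85]
  ]
}}

```text
time_s: 27.83
ee_pos: [-0.3775, -0.493, 0.2759]
orientation: [-2.306, -1.098, -1.137]
wrist_force: [1.2, -0.4, -0.8]
finger_gap: 0.085
grasp_force: 0.0
```

```bash
python3 - <<'E'
from h import *
tilt();push(-131,0);push(-131,-20);push(-131,20)
E
```

```text
p [-0.3775 -0.493   0.2759] tilt 51.7127914643514 head 48.69259283213894 x-head 52.28130045807463 r 0.6209210004492389 J [-2.302   1.2883  0.0257 -0.0202  2.7301 -1.6345] t 27.8333
push [-25.  -1. -31.]
push [-34.  -1. -21.]
push [-13.  -0. -38.]
```

Emit:
{"op": "carry_out", "data": {
  "targets": [
    [[-20,-1,-35],0,85],
    [[-20,-1,-35],0,85],
    [[-20,-1,-35],0,85],
    [[-20,-1,-35],0,85],
    [[-20,-1,-35],0,85],
    [[-20,-1,-35],0,85],
    [[-20,-1,-35],0,85],
    [[-20,-1,-35],0,85],
    [[-20,-1,-35],0,85],
    [[-20,-1,-35],0,85],
    [[-20,-1,-35],0,85],
    [[-20,-1,-35],0,85]
  ]
}}

```text
time_s: 28.83
ee_pos: [-0.3946, -0.4813, 0.3271]
orientation: [-2.39, -1.119, -1.066]
wrist_force: [-0.7, -0.3, 0.2]
finger_gap: 0.085
grasp_force: 0.0
```

```bash
python3 - <<'E'
from h import *
tilt();push(-131,0);push(-131,-20);push(-131,20)
E
```

```text
p [-0.3946 -0.4813  0.3271] tilt 46.98555917203003 head 46.735988006674056 x-head 51.75705707767371 r 0.6223764873640851 J [-2.3356  1.2072  0.0234 -0.0179  2.731  -1.6537] t 28.8333
push [-27.  -0. -29.]
push [-36.  -1. -18.]
push [-16.   1. -37.]
```

Emit:
{"op": "carry_out", "data": {
  "targets": [
    [[-30,0,-26],0,85],
    [[-30,0,-26],0,85],
    [[-30,0,-26],0,85],
    [[-30,0,-26],0,85],
    [[-30,0,-26],0,85],
    [[-30,0,-26],0,85],
    [[-30,0,-26],0,85],
    [[-30,0,-26],0,85]
  ]
}}

```text
time_s: 29.5
ee_pos: [-0.3951, -0.4813, 0.3043]
orientation: [-2.377, -1.101, -1.12]
wrist_force: [-1.2, 0.1, -0.6]
finger_gap: 0.0853
grasp_force: 0.0
```

```bash
python3 - <<'E'
from h import *
tilt();push(-133,0);push(-133,-20);push(-133,20)
E
```

```text
p [-0.3951 -0.4813  0.3043] tilt 49.08927791624011 head 45.398377002430074 x-head 51.989906966099454 r 0.6226449879869167 J [-2.3432  1.244   0.0234  0.0115  2.731  -1.6318] t 29.5
push [-26.  -1. -30.]
push [-35.  -2. -19.]
push [-14.  -0. -37.]
```

Emit:
{"op": "carry_out", "data": {
  "targets": [
    [[-40,0,0],0,85],
    [[-40,0,0],0,85],
    [[-40,0,0],0,85],
    [[-40,0,0],0,85],
    [[-40,0,0],0,85]
  ]
}}

```text
time_s: 29.92
ee_pos: [-0.3868, -0.4797, 0.2264]
orientation: [-2.281, -1.055, -1.262]
wrist_force: [-0.7, -0.9, -0.4]
finger_gap: 0.0854
grasp_force: 0.0
```

```bash
python3 - <<'E'
from h import *
tilt();push(-133,0);push(-133,-20);push(-133,20)
E
```

```text
p [-0.3868 -0.4797  0.2264] tilt 56.33000692113265 head 45.16071152698755 x-head 53.192332980726015 r 0.6161959974478353 J [-2.3394  1.3699  0.0239  0.0291  2.7308 -1.6145] t 29.9167
push [-22.  -0. -33.]
push [-32.  -1. -24.]
push [-10.   0. -39.]
```

```bash
python3 - <<'E'
from h import *
push(-133,50);push(-133,70);push(-133,90)
E
```

```text
push [ 11.   2. -38.]
push [ 24.   2. -32.]
push [ 33.   3. -22.]
```

Emit:
{"op": "carry_out", "data": {
  "targets": [
    [[6,0,-40],0,85],
    [[6,0,-40],0,85],
    [[6,0,-40],0,85],
    [[6,0,-40],0,85],
    [[6,0,-40],0,85],
    [[6,0,-40],0,85]
  ]
}}

```text
time_s: 30.42
ee_pos: [-0.4013, -0.4764, 0.3211]
orientation: [-2.41, -1.105, -1.1]
wrist_force: [-0.7, -1.0, -0.2]
finger_gap: 0.085
grasp_force: 0.0
```

```bash
python3 - <<'E'
from h import *
tilt();push(-133,50);push(-133,30);push(-133,70)
E
```

```text
p [-0.4013 -0.4764  0.3211] tilt 47.54531739806028 head 44.200623339721496 x-head 51.68270840773522 r 0.6229143908553584 J [-2.3583  1.2169  0.0233  0.0219  2.731  -1.6311] t 30.4167
push [  5.   2. -40.]
push [ -9.   1. -39.]
push [ 18.   2. -35.]
```

Emit:
{"op": "carry_out", "data": {
  "targets": [
    [[7,1,-40],0,85],
    [[7,1,-40],0,85],
    [[7,1,-40],0,85],
    [[7,1,-40],0,85],
    [[5,1,-40],0,85],
    [[5,1,-40],0,85],
    [[5,1,-40],0,85],
    [[5,1,-40],0,85]
  ]
}}

```text
time_s: 31.08
ee_pos: [-0.3986, -0.4613, 0.4466]
orientation: [-2.566, -1.166, -0.867]
wrist_force: [0.0, -0.0, 0.4]
finger_gap: 0.0851
grasp_force: 0.0
```

```bash
python3 - <<'E'
from h import *
tilt();push(-133,50);push(-133,30);push(-133,70)
E
```

```text
p [-0.3986 -0.4613  0.4466] tilt 35.8900901871467 head 42.59159152077582 x-head 50.31939827710197 r 0.6096316763670486 J [-2.3755  1.0132  0.0234  0.0334  2.7311 -1.6312] t 31.0833
push [ -3.   2. -40.]
push [-16.   1. -36.]
push [ 11.   2. -38.]
```

Emit:
{"op": "carry_out", "data": {
  "targets": [
    [[0,-7,-40],0,85],
    [[0,-7,-40],0,85],
    [[0,-7,-40],0,85],
    [[0,-7,-40],0,85],
    [[-2,-7,-40],0,85],
    [[-2,-7,-40],0,85],
    [[-2,-7,-40],0,85],
    [[-2,-7,-40],0,85],
    [[-4,-7,-40],0,85],
    [[-4,-7,-40],0,85],
    [[-4,-7,-40],0,85],
    [[-4,-7,-40],0,85]
  ]
}}

```text
time_s: 32.08
ee_pos: [-0.4268, -0.3639, 0.5859]
orientation: [-2.706, -1.226, -0.562]
wrist_force: [0.4, 0.4, 0.2]
finger_gap: 0.0851
grasp_force: 0.0
```

```bash
python3 - <<'E'
from h import *
tilt();push(-140,0);push(-140,30);push(-140,50)
E
```

```text
p [-0.4268 -0.3639  0.5859] tilt 22.475784341552334 head 42.05714135118678 x-head 49.298816249104824 r 0.5608611675354085 J [-2.5032  0.7763  0.0234 -0.0916  2.731  -1.8601] t 32.0833
push [-37.  -6. -15.]
push [-24.  -4. -32.]
push [-12.  -2. -38.]
```

Emit:
{"op": "carry_out", "data": {
  "targets": [
    [[-37,-5,-15],0,85],
    [[-37,-5,-15],0,85],
    [[-37,-5,-15],0,85],
    [[-37,-5,-15],0,85],
    [[-37,-5,-13],0,85],
    [[-37,-5,-13],0,85],
    [[-38,-5,-11],0,85],
    [[-38,-5,-11],0,85],
    [[-38,-5,-9],0,85],
    [[-38,-5,-9],0,85]
  ]
}}

```text
time_s: 32.92
ee_pos: [-0.4488, -0.3964, 0.4883]
orientation: [-2.653, -1.188, -0.809]
wrist_force: [0.7, -0.3, 0.3]
finger_gap: 0.0849
grasp_force: 0.0
```

```bash
python3 - <<'E'
from h import *
tilt();push(-140,0);push(-140,30);push(-140,50)
E
```

```text
p [-0.4488 -0.3964  0.4883] tilt 31.891870457763886 head 37.23777541097924 x-head 50.15486301615309 r 0.5988109885012777 J [-2.5008  0.9439  0.0233 -0.0121  2.731  -1.7819] t 32.9167
push [-34.  -5. -21.]
push [-19.  -2. -35.]
push [ -6.   0. -40.]
```

```bash
python3 - <<'E'
from h import *
segs([(-.40,-.34,.28)])
E
```

```text
6 x [-7, -4, 36] -> [-0.3983 -0.3385  0.2807]
```

Emit:
{"op": "carry_out", "data": {
  "targets": [
    [[-7,-4,36],0,85],
    [[-7,-4,36],0,85],
    [[-7,-4,36],0,85],
    [[-7,-4,36],0,85],
    [[-7,-4,36],0,85],
    [[-7,-4,36],0,85],
    [[-34,-5,-21],0,85],
    [[-34,-5,-21],0,85],
    [[-34,-5,-21],0,85],
    [[-34,-5,-21],0,85],
    [[-34,-5,-21],0,85],
    [[-34,-5,-21],0,85],
    [[-34,-5,-21],0,85],
    [[-34,-5,-21],0,85],
    [[-34,-5,-21],0,85]
  ]
}}

```text
time_s: 34.17
ee_pos: [-0.5432, -0.4598, 0.2907]
orientation: [-2.705, -1.208, -0.689]
wrist_force: [-0.2, 0.0, 1.3]
finger_gap: 0.0851
grasp_force: 0.0
```

```bash
python3 - <<'E'
from h import *
tilt();push(-142,0);push(-142,20);push(-142,50)
E
```

```text
p [-0.5432 -0.4598  0.2907] tilt 26.809171757183517 head 36.517821990403405 x-head 49.50492017749167 r 0.7116563255049727 J [-2.5099  1.1603  0.0251 -0.0039  2.4241 -1.7818] t 34.1667
push [-35.  -6. -18.]
push [-27.  -5. -29.]
push [ -9.  -1. -39.]
```

Emit:
{"op": "carry_out", "data": {
  "targets": [
    [[-33,-7,-22],0,85],
    [[-33,-7,-22],0,85],
    [[-33,-7,-22],0,85],
    [[-33,-7,-22],0,85],
    [[-34,-7,-20],0,85],
    [[-34,-7,-20],0,85],
    [[-34,-7,-20],0,85],
    [[-36,-7,-17],0,85],
    [[-36,-7,-17],0,85],
    [[-36,-7,-17],0,85],
    [[-37,-7,-13],0,85],
    [[-37,-7,-13],0,85],
    [[-37,-7,-13],0,85]
  ]
}}

```text
time_s: 35.25
ee_pos: [-0.6497, -0.5201, 0.2405]
orientation: [-2.853, -1.268, -0.21]
wrist_force: [-0.3, -0.2, 1.6]
finger_gap: 0.0851
grasp_force: 0.0
```

```bash
python3 - <<'E'
from h import *
tilt();push(-145,0);push(-145,10)
E
```

```text
p [-0.6497 -0.5201  0.2405] tilt 7.7230353174263975 head 29.430472742668403 x-head 48.0723651869276 r 0.8322657112108884 J [-2.5336  1.1775  0.0237  0.0145  2.0745 -1.793 ] t 35.25
push [-39.  -9.  -5.]
push [-37.  -8. -12.]
```

Emit:
{"op": "carry_out", "data": {
  "targets": [
    [[-37,-14,-6],0,85],
    [[-37,-14,-5],0,85],
    [[-37,-14,-4],0,85],
    [[-37,-14,-3],0,85],
    [[-37,-14,-2],0,85]
  ]
}}

```text
time_s: 35.67
ee_pos: [-0.717, -0.5283, 0.2022]
orientation: [2.856, 1.267, 0.009]
wrist_force: [-0.4, -0.5, 0.8]
finger_gap: 0.0849
grasp_force: 0.0
```

```bash
python3 - <<'E'
from h import *
tilt();segs([(-.3,-.48,.40),(.10,-.48,.45),(.45,-.15,.45),(.50,.11,.45)])
E
```

```text
p [-0.717  -0.5283  0.2022] tilt 1.0412764597488844 head -48.1374297092114 x-head 47.83752113450275 r 0.8905932341517366 J [-2.5714  1.2173  0.0236  0.019   1.9036 -1.8294] t 35.6667
12 x [26, 23, -16] -> [-0.3053 -0.4797  0.3985]
11 x [25, 27, -4] -> [ 0.0989 -0.4746  0.4474]
12 x [40, 4, 0] -> [ 0.4566 -0.151   0.4473]
7 x [32, -20, -1] -> [0.5032 0.1091 0.4514]
```

Emit:
{"op": "carry_out", "data": {
  "targets": [
    [[26,23,-16],0,85],
    [[26,23,-16],0,85],
    [[26,23,-16],0,85],
    [[26,23,-16],0,85],
    [[26,23,-16],0,85],
    [[26,23,-16],0,85],
    [[26,23,-16],0,85],
    [[26,23,-16],0,85],
    [[26,23,-16],0,85],
    [[26,23,-16],0,85],
    [[26,23,-16],0,85],
    [[26,23,-16],0,85],
    [[25,27,-4],0,85],
    [[25,27,-4],0,85],
    [[25,27,-4],0,85],
    [[25,27,-4],0,85],
    [[25,27,-4],0,85],
    [[25,27,-4],0,85],
    [[25,27,-4],0,85],
    [[25,27,-4],0,85]
  ]
}}

```text
time_s: 37.33
ee_pos: [-0.049, -0.483, 0.4211]
orientation: [2.856, 1.266, 0.009]
wrist_force: [0.1, -1.8, 0.1]
finger_gap: 0.0853
grasp_force: 0.0
```

Emit:
{"op": "carry_out", "data": {
  "targets": [
    [[25,27,-4],0,85],
    [[25,27,-4],0,85],
    [[25,27,-4],0,85],
    [[40,4,0],0,85],
    [[40,4,0],0,85],
    [[40,4,0],0,85],
    [[40,4,0],0,85],
    [[40,4,0],0,85],
    [[40,4,0],0,85],
    [[40,4,0],0,85],
    [[40,4,0],0,85],
    [[40,4,0],0,85],
    [[40,4,0],0,85],
    [[40,4,0],0,85],
    [[40,4,0],0,85]
  ]
}}

```text
time_s: 38.58
ee_pos: [0.4184, -0.1564, 0.4346]
orientation: [2.855, 1.267, 0.011]
wrist_force: [0.1, -1.8, -0.1]
finger_gap: 0.0845
grasp_force: 0.0
```

```bash
python3 - <<'E'
from h import *
tilt();segs([(.50,.11,.45)])
E
```

```text
p [ 0.4184 -0.1564  0.4346] tilt 1.0901472154152672 head -45.12872724232972 x-head 47.8530815641028 r 0.4467036258629796 J [-0.4676 -0.2875  1.5167 -0.0063  1.8943  0.2659] t 38.5833
7 x [36, -17, -3] -> [0.499  0.1106 0.4531]
```

Emit:
{"op": "carry_out", "data": {
  "targets": [
    [[36,-17,-3],0,85],
    [[36,-17,-3],0,85],
    [[36,-17,-3],0,85],
    [[36,-17,-3],0,85],
    [[36,-17,-3],0,85],
    [[36,-17,-3],0,85],
    [[36,-17,-3],0,85],
    [[0,0,0],-6.8,85],
    [[0,0,0],-6.8,85],
    [[0,0,0],-6.8,85],
    [[0,0,0],-6.8,85],
    [[0,0,0],-6.8,85],
    [[0,0,0],0,85]
  ]
}}

```text
time_s: 39.67
ee_pos: [0.4979, 0.1089, 0.4528]
orientation: [2.354, 2.053, 0.001]
wrist_force: [0.4, 0.3, -0.1]
finger_gap: 0.0851
grasp_force: 0.0
```

```bash
python3 - <<'E'
from h import *
tilt();im,C=shot("wrist","w8");it,T=shot("top","t8")
u,v=proj(C,(.5577,.0352,.225)).astype(int);print(u,v)
for z,(im_,CC) in(("w",(im,C)),("t",(it,T))):
    u,v=proj(CC,(.5577,.0352,.225)).astype(int);s=32 if z=="w" else 13
    c=im_[v-s:v+s,u-s:u+s].max(2)
    m=(c<45).astype(np.uint8);n,l,st,ce=cv2.connectedComponentsWithStats(m)
    if n<2: print(z,"none",c.min());continue
    k=1+np.argmax(st[1:,4]);p=np.argwhere(l==k)[:,::-1]+[u-s,v-s]
    r=cv2.minAreaRect(p.astype(np.float32));print(z,st[k],p.mean(0),r)
    if z=="w":
        g=p.mean(0);b=cv2.boxPoints(r)
        X=[plane(C,q,.230) for q in b];e=[X[(i+1)%4]-X[i] for i in range(4)]
        print([ (np.linalg.norm(q),np.degrees(np.arctan2(q[1],q[0]))) for q in e],np.mean(X,0));gw=g
    else: print(tri(ray(C,gw),ray(T,p.mean(0))))
E
```

```text
p [0.4979 0.1089 0.4528] tilt 1.0274222318106265 head -46.254353254189226 x-head 82.18140532361001 r 0.5096612598311658 J [ 0.125  -0.101   1.3211 -0.0153  1.9107  0.2562] t 39.6667
332 227
w [ 22  11  20  42 654] [330.9495 226.3792] ((330.1299743652344, 226.5899658203125), (17.677669525146484, 41.86072540283203), 8.130102157592773)
[(np.float64(0.054645581954363025), np.float64(76.78233733571562)), (np.float64(0.021672783786359208), np.float64(-16.409117128147482)), (np.float64(0.05489336501632286), np.float64(-102.26700062481397)), (np.float64(0.022596295975938416), np.float64(163.1112627353224))] [0.5546 0.0385 0.23  ]
t [  5   9  18  10 126] [272.4048 181.5635] ((272.3846130371094, 181.57693481445312), (17.454336166381836, 7.2562971115112305), 11.309932708740234)
(array([0.5572, 0.0359, 0.2217]), np.float64(0.00035816994136738317))
```

Knob re-measured at (0.557, 0.036, 0.222), bar heading about 80°, so it hasn't moved. Going down to grip it.

```bash
python3 - <<'E'
from h import *
R,p=tool();R=R@Ro.from_euler('z',2,degrees=True).as_matrix()
segs([(.5572,.0355,.26),(.5572,.0355,.202)],state=(R,p))
E
```

```text
6 x [-10, 11, 32] -> [0.5544 0.0353 0.2625]
2 x [1, 1, 30] -> [0.5575 0.0362 0.2025]
```

Emit:
{"op": "carry_out", "data": {
  "targets": [
    [[0,0,0],2,60],
    [[-10,11,32],0,60],
    [[-10,11,32],0,60],
    [[-10,11,32],0,60],
    [[-10,11,32],0,60],
    [[-10,11,32],0,60],
    [[-10,11,32],0,60],
    [[0,0,0],0,60],
    [[0,0,0],0,60]
  ]
}}

```text
time_s: 40.52
ee_pos: [0.5533, 0.0351, 0.2603]
orientation: [2.402, 2.002, -0.004]
wrist_force: [-0.4, 0.2, 1.0]
finger_gap: 0.0598
grasp_force: 0.0
```

```bash
python3 - <<'E'
from h import *
tilt();segs([(.5572,.0355,.202)])
E
```

```text
p [0.5533 0.0351 0.2603] tilt 0.8469285627096184 head -60.06080515820177 x-head 79.59475991932041 r 0.5544462443714785 J [-0.0209 -0.0099  1.5817 -0.0127  1.5622  0.1608] t 40.5167
2 x [1, 2, 29] -> [0.5581 0.0356 0.2023]
```

Emit:
{"op": "carry_out", "data": {
  "targets": [
    [[1,2,29],0,60],
    [[1,2,29],0,60],
    [[0,0,0],0,60],
    [[0,0,0],0,0],
    [[0,0,0],0,0],
    [[0,0,0],0,0],
    [[0,0,0],0,0],
    [[0,0,0],0,0],
    [[0,0,0],0,0]
  ]
}}

```text
time_s: 41.27
ee_pos: [0.56, 0.0365, 0.2082]
orientation: [2.394, 2.004, 0.005]
wrist_force: [-7.6, 1.9, 10.1]
finger_gap: 0.0193
grasp_force: 59.9
```

```bash
python3 - <<'E'
from h import *
tilt();s=ctrl.get_state();print(s["finger_gap"],s["grasp_force"],s["wrist_force"])
E
```

```text
p [0.56   0.0365 0.2082] tilt 1.1089305546628492 head -40.41978346109915 x-head 79.85237869222588 r 0.5612285472744724 J [-0.0182  0.0239  1.6425 -0.0124  1.4602  0.1601] t 41.2667
0.019284752147500132 59.88998472690582 [-7.6203  1.8714 10.0665]
```

Emit:
{"op": "carry_out", "data": {
  "targets": [
    [[0,0,-10],0,0],
    [[0,0,-15],0,0],
    [[0,0,-20],0,0],
    [[0,0,-30],0,0],
    [[0,0,-38],0,0],
    [[0,0,-38],0,0],
    [[0,0,-38],0,0],
    [[0,0,-38],0,0],
    [[0,0,-38],0,0],
    [[0,0,-38],0,0],
    [[0,0,-38],0,0],
    [[0,0,0],0,0]
  ]
}}

```text
time_s: 42.27
ee_pos: [0.5549, 0.0405, 0.5569]
orientation: [2.388, 1.998, 0.02]
wrist_force: [-0.1, 0.0, -0.8]
finger_gap: 0.0188
grasp_force: 58.9
```

```bash
python3 - <<'E'
from h import *
tilt();s=ctrl.get_state();print(s["finger_gap"],s["grasp_force"],s["wrist_force"])
st=dict(ee_pos=np.array([.2819,.4197,.4703]),orientation=np.array([2.42,1.983,.010]))
W=cam("wrist",st);T,S=cam("top"),cam("side")
ims={"w":(cv2.imread("pics/w2.png"),W),"t":(cv2.imread("pics/top0.png"),T),"s":(cv2.imread("pics/side0.png"),S)}
L=np.array([.567,.400,.168]);rays=[];ring=[]
for k,(im,C) in ims.items():
    u,v=proj(C,L);print(k,u,v)
    if not(20<u<540 and 20<v<400): continue
    u,v=int(u),int(v);s=11 if k!="w" else 16
    c=im[v-s:v+s,u-s:u+s].max(2);m=(c<70).astype(np.uint8)
    n,l,stt,ce=cv2.connectedComponentsWithStats(m);kk=l[s,s]
    if not kk: print("no");continue
    q=np.argwhere(l==kk)[:,::-1]+[u-s,v-s]
    print("lens",stt[kk],q.mean(0));rays.append(ray(C,q.mean(0)))
    s2=30 if k!="w" else 45
    c=im[max(0,v-s2):v+s2,u-s2:u+s2].astype(int);ring.append(k)
import itertools
print(tri(*rays))
for a,b in itertools.combinations(rays,2): print(tri(a,b))
segs([(.42,.53,.56)]);push(51.5,0)
E
```

```text
p [0.5549 0.0405 0.5569] tilt 1.7827965028528292 head -25.396821703549115 x-head 79.82280736777649 r 0.5563691957214499 J [-0.0106  0.1086  0.9127 -0.015   2.092   0.1592] t 42.2667
0.018756341865354527 58.927491903305054 [-0.0597  0.0043 -0.7786]
w 479.0230439361114 141.8432117442552
lens [  0   2  32  28 721] [479.1165 140.4397]
t 152.12991630024737 180.51424599990762
lens [  3   4  16  15 178] [151.2247 180.0281]
s 139.55022107470435 177.49212039619744
lens [  4   6  15  13 151] [139.1854 177.8146]
(array([0.5684, 0.4021, 0.1664]), np.float64(0.000856920272539428))
(array([0.5679, 0.4023, 0.1678]), np.float64(0.0007419634788250125))
(array([0.5684, 0.4015, 0.1659]), np.float64(7.470967434694095e-06))
(array([0.5688, 0.4025, 0.1659]), np.float64(0.0009124597901804027))
13 x [35, -17, -1] -> [0.4175 0.5275 0.5595]
push [35. 19.  0.]
```

Emit:
{"op": "carry_out", "data": {
  "targets": [
    [[35,-17,-1],0,0],
    [[35,-17,-1],0,0],
    [[35,-17,-1],0,0],
    [[35,-17,-1],0,0],
    [[35,-17,-1],0,0],
    [[35,-17,-1],0,0],
    [[35,-17,-1],0,0],
    [[35,-17,-1],0,0],
    [[35,-17,-1],0,0],
    [[35,-17,-1],0,0],
    [[35,-17,-1],0,0],
    [[35,-17,-1],0,0],
    [[35,-17,-1],0,0]
  ]
}}

```text
time_s: 43.35
ee_pos: [0.4166, 0.5288, 0.5516]
orientation: [2.396, 2.004, 0.005]
wrist_force: [1.7, 0.9, -2.3]
finger_gap: 0.0188
grasp_force: 59.1
```

```bash
python3 - <<'E'
from h import *
tilt();s=ctrl.get_state();print(s["finger_gap"],s["grasp_force"],s["wrist_force"])
im,C=shot("wrist","w9");h=cv2.cvtColor(im,cv2.COLOR_BGR2HSV)
print([im[v,u].tolist() for u,v in((280,20),(280,100),(280,160),(100,160),(450,160),(20,200),(540,60))])
R,p=tool()
for dx,dy in((.135,0),(0,.135),(0,-.135)): print(proj(C,p+R@[dx,dy,.012]))
it,_=shot("top","t9");print(it[183,273],it[200,273],it[165,273],it[183,300])
push(51.5,0);push(56,0)
E
```

```text
p [0.4166 0.5288 0.5516] tilt 1.0381202740756514 head -40.90373625940797 x-head 79.833564582077 r 0.6731962474540046 J [ 0.8372  0.5472  0.3796 -0.0226  2.2143  1.001 ] t 43.35
0.018807972957553567 59.083279967308044 [ 1.7168  0.9093 -2.329 ]
[[50, 55, 59], [177, 182, 196], [176, 180, 194], [183, 188, 202], [174, 178, 193], [153, 165, 182], [136, 147, 163]]
[269.6645 -53.5382]
[518.6313 238.4804]
[ 26.1487 242.472 ]
[72 77 78] [ 7  7 51] [11 10 75] [13  8 78]
push [35. 19. -0.]
push [36. 16. -0.]
```

Disc is held: the deck centre now shows the bare spindle and the red deck, and white plate fills the wrist view. Tilting at azimuth 51.5°.

Emit:
{"op": "carry_out", "data": {
  "targets": [
    [[35,19,0],0,0],
    [[35,19,0],0,0],
    [[35,19,0],0,0],
    [[35,19,0],0,0],
    [[35,19,0],0,0],
    [[35,19,0],0,0],
    [[35,19,0],0,0],
    [[35,19,0],0,0],
    [[35,19,0],0,0],
    [[35,19,0],0,0],
    [[35,19,0],0,0],
    [[35,19,0],0,0],
    [[35,19,0],0,0],
    [[35,19,0],0,0],
    [[35,19,0],0,0],
    [[35,19,0],0,0],
    [[35,19,0],0,0]
  ]
}}

```text
time_s: 44.87
ee_pos: [0.5929, 0.7424, 0.4214]
orientation: [-2.319, -1.947, -0.583]
wrist_force: [0.2, 0.1, -2.9]
finger_gap: 0.0191
grasp_force: 59.1
```

```bash
python3 - <<'E'
from h import *
tilt();push(51.5,20);push(60,20)
E
```

```text
p [0.5929 0.7424 0.4214] tilt 22.06000458491864 head 48.6964758306649 x-head 81.99451006590755 r 0.9500983807074748 J [0.8418 0.9917 0.0239 0.0031 1.741  1.017 ] t 44.8667
push [35. 19.  1.]
push [37. 14.  1.]
```

Emit:
{"op": "carry_out", "data": {
  "targets": [
    [[37,15,0],0,0],
    [[37,15,0],0,0],
    [[37,15,0],0,0],
    [[37,15,0],0,0],
    [[37,15,0],0,0],
    [[37,15,0],0,0],
    [[37,15,0],0,0],
    [[37,15,0],0,0]
  ]
}}

```text
time_s: 45.53
ee_pos: [0.6136, 0.8202, 0.4582]
orientation: [-2.217, -1.867, -0.903]
wrist_force: [-0.6, 0.6, -3.3]
finger_gap: 0.019
grasp_force: 59.2
```

```bash
cat > fin.py <<'E'
from h import *
tilt();R,p=tool();n=-R[:,2]
a=np.radians([55,-128.9]);N=np.array([np.cos(a[0])*np.cos(a[1]),np.cos(a[0])*np.sin(a[1]),np.sin(a[0])])
L=np.array([.568,.402,.168]);D=L+.25*N;tgt=D+.018*n
print("angle",np.degrees(np.arccos(n@N)),"disc err mm",(p-.018*n-D)*1000,"tgt",tgt)
s=ctrl.get_state();print(s["finger_gap"],s["grasp_force"])
segs([tgt+.3*N*[1,1,.7],tgt+.1*N,tgt]);segs([tgt])
E
python3 fin.py
```

```text
p [0.6136 0.8202 0.4582] tilt 35.110711985191635 head 50.230453708252 x-head 85.43238903570673 r 1.0242934481742705 J [ 0.879   0.9952  0.0239 -0.0013  1.5097  1.0493] t 45.5333
angle 0.511559288153048 disc err mm [142.242  537.739   70.6506] tgt [0.4713 0.2824 0.3875]
0.018989380216857896 59.187567830085754
19 x [-29, -2, -25] -> [0.3655 0.1431 0.5613]
4 x [10, 4, 36] -> [0.4361 0.2375 0.4681]
3 x [0, 0, 33] -> [0.4725 0.2812 0.3871]
15 x [-34, -2, -15] -> [0.4678 0.2871 0.3795]
```

```bash
python3 - <<'E'
from h import *
segs([(.4713,.2824,.47),(.4713,.2824,.3875)])
E
```

```text
14 x [-33, 0, -21] -> [0.4735 0.2909 0.4685]
3 x [-16, -8, 21] -> [0.4711 0.283  0.3862]
```

Emit:
{"op": "carry_out", "data": {
  "targets": [
    [[-33,0,-21],0,0],
    [[-33,0,-21],0,0],
    [[-33,0,-21],0,0],
    [[-33,0,-21],0,0],
    [[-33,0,-21],0,0],
    [[-33,0,-21],0,0],
    [[-33,0,-21],0,0],
    [[-33,0,-21],0,0],
    [[-33,0,-21],0,0],
    [[-33,0,-21],0,0],
    [[-33,0,-21],0,0],
    [[-33,0,-21],0,0],
    [[-33,0,-21],0,0],
    [[-33,0,-21],0,0],
    [[0,0,0],0,0]
  ]
}}

```text
time_s: 46.78
ee_pos: [0.4943, 0.3507, 0.4751]
orientation: [-2.22, -1.868, -0.906]
wrist_force: [-0.3, -0.4, -3.1]
finger_gap: 0.0186
grasp_force: 59.1
```

```bash
python3 fin.py
```

```text
p [0.4943 0.3507 0.4751] tilt 35.16177020367031 head 49.77261445279461 x-head 85.41382546219035 r 0.6060819017621356 J [ 0.3613 -0.3953  1.6479  0.2911  1.3466  0.5475] t 46.7833
angle 0.7798413801405468 disc err mm [23.0827 68.1682 87.5959] tgt [0.4713 0.2825 0.3875]
0.01864582205953868 59.14430558681488
7 x [-20, -7, -30] -> [0.3612 0.149  0.563 ]
4 x [9, 5, 36] -> [0.4357 0.2387 0.4689]
3 x [0, 0, 33] -> [0.4726 0.2822 0.388 ]
3 x [-35, -10, 11] -> [0.4716 0.2816 0.3872]
```

Emit:
{"op": "carry_out", "data": {
  "targets": [
    [[-21,-6,3],0,0],
    [[-21,-6,3],0,0],
    [[-21,-6,7],0,0],
    [[-21,-6,10],0,0],
    [[-21,-6,10],0,0],
    [[0,0,0],0,0],
    [[0,0,0],0,0],
    [[0,0,0],0,0],
    [[0,0,0],0,0]
  ]
}}

```text
time_s: 47.53
ee_pos: [0.473, 0.2878, 0.388]
orientation: [-2.214, -1.87, -0.908]
wrist_force: [1.3, 0.8, -2.8]
finger_gap: 0.0189
grasp_force: 59.2
```

```bash
python3 fin.py; python3 - <<'E'
from h import *
# disc seen from top & side: check the white plate's actual centre/plane, and the brush in the cup
it,T=shot("top","t10");si,S=shot("side","s10")
R,p=tool();n=-R[:,2];print(ctrl.get_state()["joint_vel"])
im,C=shot("wrist","w10")
# pockets in wrist view: cast onto plate's top plane (12 mm ahead of TCP), fit circle
g=im.max(2);m=((g<110)&(g>20)).astype(np.uint8)
nn,l,st,ce=cv2.connectedComponentsWithStats(m);pts=[]
w=im.min(2)
for i in range(1,nn):
    x,y,ww,hh,a=st[i]
    if 60<a<900 and .6<ww/hh<1.7 and a>.6*ww*hh and y+hh<330 and y>1 and x>1 and x+ww<559:
        o,d=ray(C,ce[i]);X=o+d*((p+.012*R[:,2]-o)@R[:,2])/(d@R[:,2]);pts.append(R.T@(X-p)*1000)
pts=np.array(pts);print(np.round(pts,0).tolist())
def blob(im,C,c):
    u,v=proj(C,c).astype(int);h=cv2.cvtColor(im[v-25:v+25,u-25:u+25],cv2.COLOR_BGR2HSV)
    m=((h[...,0]>8)&(h[...,0]<25)&(h[...,1]>110));q=np.argwhere(m)[:,::-1]+[u-25,v-25];return len(q),q.mean(0) if len(q) else None
for nme,im0 in(("t7",cv2.imread("pics/t7.png")),("t10",it)): print(nme,blob(im0,T,(.4795,-.3874,.11)))
for nme,im0 in(("s7",cv2.imread("pics/s7.png")),("s10",si)): print(nme,blob(im0,S,(.4795,-.3874,.11)))
E
```

```text
p [0.473  0.2878 0.388 ] tilt 35.27851660403622 head 50.14204601474255 x-head 85.64469817529344 r 0.553655860670249 J [ 0.2146 -0.563   1.923   0.3775  1.292   0.3695] t 47.5333
angle 0.6177106181082156 disc err mm [1.696  5.3568 0.4999] tgt [0.4713 0.2824 0.3875]
0.018857055161536983 59.210456013679504
7 x [-6, -3, -35] -> [0.3601 0.1479 0.5609]
4 x [9, 5, 36] -> [0.4343 0.2381 0.4671]
3 x [0, 0, 33] -> [0.4709 0.2819 0.3863]
1 x [-5, 0, -3] -> [0.4715 0.2821 0.3879]
[-0.0021  0.002   0.0105  0.001  -0.0015 -0.0017]
[[113.0, 32.0, 12.0], [102.0, -59.0, 12.0], [100.0, 61.0, 12.0], [83.0, -85.0, 12.0], [81.0, 85.0, 12.0], [59.0, -104.0, 12.0], [56.0, 103.0, 12.0], [30.0, -117.0, 12.0], [27.0, 114.0, 12.0], [-1.0, -121.0, 12.0], [-3.0, 118.0, 12.0], [-32.0, -117.0, 12.0], [-34.0, 113.0, 12.0]]
t7 (128, array([401.2812, 209.1094]))
t10 (143, array([401.2098, 208.6783]))
s7 (143, array([401.1259, 192.0979]))
s10 (150, array([401.48  , 190.8867]))
```

The pocket circle fits a radius of about 119 mm within 2 mm of the tool axis, so the disc is square in the grip. The brush is unchanged in the cup. One last 5 mm trim, settle, and hand in.

Emit:
{"op": "carry_out", "data": {
  "targets": [
    [[-5,0,-3],0,0],
    [[0,0,0],0,0],
    [[0,0,0],0,0],
    [[0,0,0],0,0],
    [[0,0,0],0,0],
    [[0,0,0],0,0],
    [[0,0,0],0,0],
    [[0,0,0],0,0],
    [[0,0,0],0,0],
    [[0,0,0],0,0]
  ]
}}

```text
time_s: 48.52
ee_pos: [0.471, 0.2816, 0.3853]
orientation: [-2.215, -1.869, -0.903]
wrist_force: [-0.2, 0.0, -2.7]
finger_gap: 0.0189
grasp_force: 59.2
```

```bash
python3 fin.py | sed -n 1,3p; python3 -c "
from bench import order
print(order.hand_in())"
```

```text
p [0.471  0.2816 0.3853] tilt 35.116283861705156 head 50.27934939671405 x-head 85.52381104204268 r 0.5487506450062387 J [ 0.1989 -0.5728  1.9331  0.3841  1.3005  0.3562] t 48.5167
angle 0.485515479780181 disc err mm [-0.3245 -0.8829 -2.2278] tgt [0.4713 0.2824 0.3875]
0.018879544792506614 59.206421971321106
the job is handed in; nothing more can be done
None
```

I handed the job in at 48.5 s: the brush stands bristles-up in the cup, and by my measurements the disc is held about 2 mm and 0.5° from its target in front of the lens; the hand-in returned no verdict.

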